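# Weigh the topping tins on the hook scale and set them out on the board

### The arm

A 6-joint arm with a two-finger parallel gripper is mounted at the origin on the work surface. World frame = base frame: x ahead of the robot, y to its left, z up, the work surface at z = 0. Lengths are in m, angles in rad, forces in N, time in s.
With the tool pointing down it reaches from about 0.25 to 0.725 m from the base axis. Payload 4 kg.
Tool frame: the origin (TCP) lies between the finger pads; the fingertips stand 11 mm ahead of it and the grasp point (between the pads) lies 8 mm behind it (bot.tip_extent is the distance from the TCP to the fingertips, in m); z points along the fingers, y is the line along which they close (so a half turn about z gives the same grasp; the last joint's range is limited). The gripper opens to 85 mm and grips with 20 to 120 N. Pads are 22 mm wide; open, the fingers measure 114 mm over their backs; the gripper's body (76 mm by 85 mm) begins 54 mm behind the grasp point. The pads swing forward as they close: fully open they stand 13 mm farther back than shut.
Start: joints at [-1.105, 0.241, 0.005, 1.335, 0, 1.571], TCP at [0.225, -0.447, 0.242] pointing down, gripper open.
Joint ranges: [-2.72, 2.72], [-1.05, 1.87], [-1.09, 1.28], [-1.99, 2.15], [-1.42, 1.44], [-3.14, 3.14]. Speed limits (rad/s): [2.79, 2.79, 3.14, 3.14, 3.14, 3.14].

### API

Orientations are given as a unit quaternion [x, y, z, w].
In Python, from workcell import bot gives the robot as it stands. The module is installed in compiled form; this text tells all that it offers.
- The arm moves only by the tool drive_tool, never from a script. Its argument "rows" is a list of rows, each an object of numbers: "dx", "dy", "dz": the shift along the tool's x, y, z in units of 50 mm (1.0 is 50 mm); "wx", "wy", "wz": the turn, a rotation vector about the tool's x, y, z in units of 5 degrees (1.0 is 5 degrees); "hand": the finger opening in mm, from 0 to 85.4. A call has 1 to 20 rows; each row is the pose to reach, as a shift and turn from the pose commanded when the call began, along the tool's axes at that moment; what a row does not reach only later rows make up. A row lasts 1/10 s, in which the tool goes at most 50 mm and 8.59 degrees, less where a joint would pass 70% of its speed; a pose out of reach is approached as far as the arm can. A call with a gripper value outside its range is refused whole. The fingers move at their own pace and stop on an object; the grip force is fixed at half the most. Time passes only in rows, so rows that repeat a pose let the fingers close. It gives the time, the measured TCP pose, the force, the opening and the grip force at its end, in the units of the state.
- bot.get_obs(): the state, without advancing time (a new reading comes with each control period).
- bot.camera(name): name is "scene" or "side" or "wrist"; returns the picture (420x560x3 uint8, red, green, blue); there is no depth.
- bot.get_calibration(name): a dict with "vfov" (degrees; the focal length in pixels is half the picture's height over the tangent of half this angle, whatever the lens; pixels are square), "cx", "cy" (the principal point, pixels), "k1" (the pictures are not rectified: a ray, as slopes to the right and down, at radius r is drawn at 1 + k1 r^2 times it, then the intrinsics apply), "origin" and "rotation" of the camera in the world; the wrist camera has in their place "mount" (4x4, takes a point from camera to tool coordinates, whose origin is the TCP and whose axes are the flange's). Camera axes: x right, y up, looking along -z (the intrinsics and any distortion apply to the point x, -y, -z); pixel columns grow to the right and rows downward; lengths in m; the calibration is good to about 2 mm. A picture is of the moment at which its call begins: read the wrist's pose just before it. get_calibration takes no time and is no camera call.
- bot.job_done(): hands the job in; it is judged then, once.
Trained networks look in the newest picture that a camera, given by its name, has taken for a name from the list of things; names that differ only in an ending like _2 or _b are one class to them, and where a whole thing is asked for, a point or a joint stands for the part that bears it (a point fixed in the world has none). Each returns a list of dicts, best first, with "score" (0 to 1); they miss things now and then, are a little off and sometimes report something else, mostly with a low value. They report only what shows in the picture. A call takes as long as a camera call.
- bot.look_for(camera, thing): "extent" ([centre column, centre row, width, height] in pixels, round what is visible of it).
- bot.outline_of(camera, thing): "region" (420x560 bool, what is visible of it) and "extent" ([centre column, centre row, width, height] in pixels, round what is visible of it).
The state is a dict: "clock": time; "joint_pos": joint angles; "joint_vel": joint speeds; "tau": joint torques, N m; "eef_pos": TCP position; "tool_rot": TCP orientation; "ft_force": force on the tool from outside, world axes, zero at the start; "ft_torque": the same for the moment, N m; "grip_width": finger opening in m; "grasp_force": force on a finger pad.
Only numpy, scipy, OpenCV 4.12 (cv2) and the standard library are available. Lean on these libraries where they do the work, as an engineer would, in place of code of your own. Each camera call takes 0.05 s, during which the arm holds its last target. There are 200 camera calls.

### The job

Turn the scale counter's reset knob back to its zero stop, then weigh the topping tins there are, one at a time from the smallest to the largest: hang each by its loop on the sprung hook, let go and leave it until it has hung quite still for over a second, then lift it off. Finish with every tin standing upright on the wooden serving board, the knob still at zero, and the amber jar, the white ramekin and the cake server left where they are.

Things in the scene. Friction and masses are not known exactly. Their poses are not given: they have to be found in the camera images.
- tin_white: Topping tin with a white lid: weighted steel cylinder, bottom-heavy, 52 mm in diameter, 34 mm high to the top of its flat lid, on which stands a rigid wire loop with a wooden grip on top. Origin: centre of the underside, z up, the loop's plane is its y-z plane. About 0.16 kg (varies by 15 %). May be absent.
- tin_white_bar (a point): Apex of this tin's loop, on the wire's centre line, 78 mm above the underside; axes as the tin's. The loop is house-shaped: 5 mm wire, uprights at y = -24 and +24 mm, from whose tops (22 mm below the apex) it slopes to the apex; 41 mm free height from lid to apex. The wooden grip stands on the apex: 16 mm along x, 12 mm along y, from here 34 mm up.
- tin_yellow: Topping tin with a yellow lid: weighted steel cylinder, bottom-heavy, 60 mm in diameter, 40 mm high to the top of its flat lid, on which stands a rigid wire loop with a wooden grip on top. Origin: centre of the underside, z up, the loop's plane is its y-z plane. About 0.22 kg (varies by 15 %). May be absent.
- tin_yellow_bar (a point): Apex of this tin's loop, on the wire's centre line, 84 mm above the underside; axes as the tin's. The loop is house-shaped: 5 mm wire, uprights at y = -24 and +24 mm, from whose tops (22 mm below the apex) it slopes to the apex; 41 mm free height from lid to apex. The wooden grip stands on the apex: 16 mm along x, 12 mm along y, from here 34 mm up.
- tin_red: Topping tin with a red lid: weighted steel cylinder, bottom-heavy, 68 mm in diameter, 46 mm high to the top of its flat lid, on which stands a rigid wire loop with a wooden grip on top. Origin: centre of the underside, z up, the loop's plane is its y-z plane. About 0.29 kg (varies by 15 %). May be absent.
- tin_red_bar (a point): Apex of this tin's loop, on the wire's centre line, 90 mm above the underside; axes as the tin's. The loop is house-shaped: 5 mm wire, uprights at y = -24 and +24 mm, from whose tops (22 mm below the apex) it slopes to the apex; 41 mm free height from lid to apex. The wooden grip stands on the apex: 16 mm along x, 12 mm along y, from here 34 mm up.
- tin_green: Topping tin with a green lid: weighted steel cylinder, bottom-heavy, 76 mm in diameter, 52 mm high to the top of its flat lid, on which stands a rigid wire loop with a wooden grip on top. Origin: centre of the underside, z up, the loop's plane is its y-z plane. About 0.36 kg (varies by 15 %). May be absent.
- tin_green_bar (a point): Apex of this tin's loop, on the wire's centre line, 96 mm above the underside; axes as the tin's. The loop is house-shaped: 5 mm wire, uprights at y = -24 and +24 mm, from whose tops (22 mm below the apex) it slopes to the apex; 41 mm free height from lid to apex. The wooden grip stands on the apex: 16 mm along x, 12 mm along y, from here 34 mm up.
- scale: Spring scale, fixed. Origin: on the counter top below the empty hook; x points from hook to column, z up. Column 40 x 50 mm centred at x = 170 mm, 216 high, topped by a round dial, 92 across, centre 225 high, front face at x = 145. Foot 140 x 140 x 16 under the column. Counter housing 76 x 76 mm, top 78 high, at x = 140, y = -130, carrying the reset knob.
- hook_seat (a point): Lowest point of the hook's notch, on the centre line of its 6 mm round orange-painted bar; 155 mm above the counter top when empty, sinks with the load; axes as the scale's. The bar rises from here to an open tip 20 mm out on -x and 13 mm up; on the other side it rises 7 mm over 20 mm, then runs level along +x to a red carriage at the column.
- hook (a joint): How far the sprung hook is pulled down, m: 0 empty, stop at 0.06. About 120 N/m after a 0.7 N preload, lightly damped: it bobs for a second or so after loading.
- counter_knob (a joint): Angle of the reset knob of the weighing counter, rad: 0 at its zero stop, growing clockwise seen from above (up to 3). To reset, turn it anticlockwise until it stops. Its bar grip lies along the scale's x axis at 0. Stays where it is left; friction about 0.03 N m.
- counter_knob_grip (a point): On the knob's vertical axis, at the height to grip its bar; the bar is 42 mm long, 14 mm thick, 32 mm tall, its top 7 mm above this point; a 44 mm disc lies 23 mm below this point. 115 mm above the counter top, turning with the knob.
- board: Flat wooden serving board, 240 mm along its x, 300 mm along its y, 18 mm thick, fixed. Origin: centre of its underside.
- jar: Amber glass jar with brass lid, 64 mm diameter, 100 mm high; a bystander. Origin: centre of the underside.
- ramekin: White ramekin, 60 mm diameter, 40 mm high; a bystander. Origin: centre of the underside.
- server: Cake server (spatula) lying flat, along its x axis; a bystander. Origin: middle of its 280 mm length, on the underside.

How it is judged:
On the way, in this order (a step that is already met when the one before it is completed fails the run):
1. the counter's reset knob is turned back to its zero stop (within 0.1 rad) (value of joint counter_knob below 0.1 rad), for 0.2 s.
2. the white-lidded tin (if there is one) hangs from the hook by its loop, clear of the counter, untouched by the robot and still (under 20 mm/s), for 1 s (distance between tin_white_bar and hook_seat below 0.015 m and height (world z) of tin_white above 0.015 m and contact force between each of the arm, the fingers and tin_white below 0.05 N and linear speed of tin_white below 0.02 m/s), for 1 s.
3. the yellow-lidded tin (if there is one) hangs from the hook by its loop, clear of the counter, untouched by the robot and still (under 20 mm/s), for 1 s (distance between tin_yellow_bar and hook_seat below 0.015 m and height (world z) of tin_yellow above 0.015 m and contact force between each of the arm, the fingers and tin_yellow below 0.05 N and linear speed of tin_yellow below 0.02 m/s), for 1 s.
4. the red-lidded tin (if there is one) hangs from the hook by its loop, clear of the counter, untouched by the robot and still (under 20 mm/s), for 1 s (distance between tin_red_bar and hook_seat below 0.015 m and height (world z) of tin_red above 0.015 m and contact force between each of the arm, the fingers and tin_red below 0.05 N and linear speed of tin_red below 0.02 m/s), for 1 s.
5. the green-lidded tin (if there is one) hangs from the hook by its loop, clear of the counter, untouched by the robot and still (under 20 mm/s), for 1 s (distance between tin_green_bar and hook_seat below 0.015 m and height (world z) of tin_green above 0.015 m and contact force between each of the arm, the fingers and tin_green below 0.05 N and linear speed of tin_green below 0.02 m/s), for 1 s.
At the end, for the whole second after the job is handed in: The knob is within 0.1 rad of its zero stop, and every tin present stands upright (within 0.15 rad) and at rest on the serving board, its centre at least 10 mm inside the board's edges (value of joint counter_knob below 0.1 rad and x of tin_white in the frame of board between -0.11 and 0.11 m and y of tin_white in the frame of board between -0.14 and 0.14 m and z of tin_white in the frame of board between 0.012 and 0.024 m and angle between each of tin_white, tin_yellow, tin_red, tin_green's own z axis and vertical below 0.15 rad and linear speed of each of tin_white, tin_yellow, tin_red, tin_green below 0.02 m/s and x of tin_yellow in the frame of board between -0.11 and 0.11 m and y of tin_yellow in the frame of board between -0.14 and 0.14 m and z of tin_yellow in the frame of board between 0.012 and 0.024 m and x of tin_red in the frame of board between -0.11 and 0.11 m and y of tin_red in the frame of board between -0.14 and 0.14 m and z of tin_red in the frame of board between 0.012 and 0.024 m and x of tin_green in the frame of board between -0.11 and 0.11 m and y of tin_green in the frame of board between -0.14 and 0.14 m and z of tin_green in the frame of board between 0.012 and 0.024 m); the robot touches nothing.
It fails at once if the jar, ramekin or cake server is shifted by more than 50 mm (distance of any of jar, ramekin, server from where it was at the start of the episode above 0.05 m).
Of tin_white, tin_yellow, tin_red, tin_green only 2 to 4 are there at a start; the rules pass over those that are not, and their reading is None.
At some moment in a run one of tin_white, tin_yellow, tin_red, tin_green may be knocked a few centimetres aside while the robot is not near it.
Once in a run the grip may slacken for a moment while it holds something.
It also fails if it takes over 210 s, if anything falls off the work surface, if the arm or the gripper's body presses on something with over 40 N, if the wrist force passes 120 N, or if a joint passes its speed limit or range.

## Working session

There is one attempt and no reset: what is moved stays moved. The work goes in short steps, Python scripts to look and compute and a tool call to move; the robot and the scene stay as the last step left them, time stands still between calls to the robot, and variables do not carry over. Pictures are saved under pics/ and viewed, at most 14 in all, crops included, and the job is handed in when it is done.

Besides the shell and the picture viewer there is one more tool, called after "Request:" as name(argument=value, ...), one argument or row to a line, values as JSON. drive_tool: Moves the arm, as the interface text tells. Its arguments: {"type":"object","properties":{"rows":{"type":"array","items":{"type":"object","properties":{"dx":{"type":"number"},"dy":{"type":"number"},"dz":{"type":"number"},"wx":{"type":"number"},"wy":{"type":"number"},"wz":{"type":"number"},"hand":{"type":"number"}}}}},"required":["rows"]}

```bash
mkdir -p pics; cat > h.py <<'E'
import numpy as np, cv2
from workcell import bot
from scipy.spatial.transform import Rotation as R
def cam(n):
    c=bot.get_calibration(n); f=210/np.tan(np.radians(c['vfov'])/2)
    if 'mount' in c:
        o=bot.get_obs(); T=np.eye(4); T[:3,:3]=R.from_quat(o['tool_rot']).as_matrix(); T[:3,3]=o['eef_pos']
        M=T@np.array(c['mount']); return f,c['cx'],c['cy'],c['k1'],M[:3,3],M[:3,:3]
    return f,c['cx'],c['cy'],c['k1'],np.array(c['origin']),np.array(c['rotation']).reshape(3,3)
def ray(C,u,v):
    f,cx,cy,k,o,Rm=C; d=np.array([(u-cx)/f,(v-cy)/f]); s=d.copy()
    for _ in range(20): s=d/(1+k*(s@s))
    return o,Rm@np.array([s[0],-s[1],-1])
def at_z(C,u,v,z):
    o,d=ray(C,u,v); return o+d*(z-o[2])/d[2]
def proj(C,p):
    f,cx,cy,k,o,Rm=C; q=Rm.T@(np.array(p)-o); s=np.array([q[0],-q[1]])/-q[2]; s=s*(1+k*(s@s)); return s*f+[cx,cy]
def tri(rays):
    A=0;b=0
    for o,d in rays:
        d=d/np.linalg.norm(d);P=np.eye(3)-np.outer(d,d);A=A+P;b=b+P@o
    x=np.linalg.solve(A,b); return x,[np.linalg.norm((np.eye(3)-np.outer(d,d)/(d@d))@(x-o)) for o,d in rays]
def snap(n,name,crop=None,s=1):
    im=bot.camera(n)
    if crop: im=im[crop[1]:crop[3],crop[0]:crop[2]]
    if s!=1: im=cv2.resize(im,None,fx=s,fy=s,interpolation=cv2.INTER_CUBIC)
    cv2.imwrite(f'pics/{name}.png',im[:,:,::-1])
E
python3 - <<'E'
from h import *
np.set_printoptions(precision=4,suppress=True)
for n in('scene','side'):
    snap(n,n); C=cam(n); print(n,C)
    for t in ['tin_white','tin_yellow','tin_red','tin_green','scale','hook_seat','counter_knob','board','jar','ramekin','server']:
        print(t,[(round(d['score'],2),np.round(d['extent'],1).tolist()) for d in bot.look_for(n,t)[:2]])
o=bot.get_obs();print(o['clock'],o['eef_pos'],o['tool_rot'],o['grip_width'])
print(bot.get_calibration('wrist'))
E
```

```text
Traceback (most recent call last):
  File "h.py", line 9, in cam
    return f,c['cx'],c['cy'],c['k1'],np.array(c['origin']),np.array(c['rotation']).reshape(3,3)
                                                           ~~~~~~~~~~~~~~~~~~~~~~~~~~~~~~~^^^^^
ValueError: cannot reshape array of size 4 into shape (3,3)
```

View pics/scene.png

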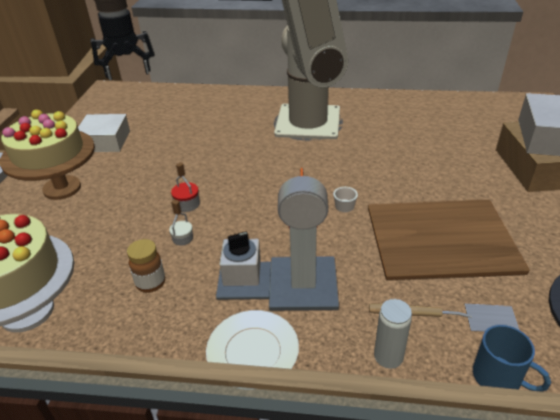

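The scene shows the red tin (185,195), white tin (181,232), knob (239,243), scale (303,240), ramekin (345,199) and board (445,237). The jar is at (146,265). The rotation in the calibration is a quaternion, so I'll fix that.

```bash
sed -i "s/np.array(c\['rotation'\]).reshape(3,3)/R.from_quat(c['rotation']).as_matrix()/" h.py
python3 - <<'E'
from h import *
np.set_printoptions(precision=4,suppress=True)
for n in('scene','side'):
    snap(n,n+'1'); C=cam(n); print(n,C)
    for t in ['tin_white','tin_yellow','tin_red','tin_green','scale','counter_knob','board','jar','ramekin','server']:
        print(t,[(round(d['score'],2),np.round(d['extent'],1).tolist()) for d in bot.look_for(n,t)[:2]])
o=bot.get_obs();print(o['clock'],o['eef_pos'],o['tool_rot'],o['grip_width'])
print(bot.get_calibration('wrist'))
E
```

```text
scene (np.float64(505.0115978943576), 288.1629092745038, 202.95928477605025, 0.04225351969055702, array([1.3992, 0.113 , 0.8025]), array([[-0.1104, -0.6245,  0.7732],
       [ 0.9936, -0.0501,  0.1014],
       [-0.0246,  0.7794,  0.626 ]]))
tin_white [(0.98, [181.2, 222.6, 22.8, 44.7])]
tin_yellow [(0.68, [186.6, 187.3, 31.5, 48.6])]
tin_red [(0.87, [186.5, 188.2, 27.4, 48.8])]
tin_green [(0.22, [443.1, 316.1, 151.3, 31.5])]
scale [(0.67, [277.2, 239.6, 122.5, 147.4])]
counter_knob [(0.76, [239.8, 241.5, 20.4, 23.6])]
board [(0.68, [450.1, 239.6, 161.1, 80.1])]
jar [(0.71, [145.2, 270.3, 39.3, 51.2])]
ramekin [(0.94, [348.0, 200.1, 18.3, 27.0])]
server [(0.57, [443.4, 319.0, 149.0, 28.4])]
side (np.float64(538.2825759831588), 284.96883896895736, 209.96978632504238, -0.08301801885074545, array([-0.0701,  0.6781,  1.006 ]), array([[-0.7176,  0.4826, -0.5021],
       [-0.6965, -0.4962,  0.5184],
       [ 0.001 ,  0.7217,  0.6922]]))
tin_white [(0.58, [354.1, 183.0, 18.2, 38.8])]
tin_yellow [(0.51, [257.6, 197.4, 100.2, 116.1])]
tin_red [(0.68, [398.6, 201.4, 26.1, 44.1])]
tin_green [(0.67, [287.9, 176.8, 17.2, 22.4])]
scale [(0.84, [256.1, 199.0, 98.7, 114.2]), (0.69, [322.9, 157.1, 22.1, 41.1])]
counter_knob [(0.74, [285.0, 176.2, 13.6, 24.0])]
board [(0.68, [194.9, 343.7, 175.1, 152.6])]
jar [(0.91, [324.7, 156.7, 22.6, 39.3])]
ramekin [(0.7, [300.0, 300.5, 23.3, 27.8])]
server [(0.67, [143.1, 278.4, 103.1, 75.2])]
1.15 [ 0.2246 -0.4467  0.2423] [ 0.973   0.2308 -0.      0.    ] 0.08495180049196961
{'vfov': 69.45701841131168, 'cx': 277.00110168301694, 'cy': 209.1929441512194, 'k1': 0.013201122272791459, 'mount': array([[ 0.0015,  0.9578,  0.2873,  0.0735],
       [ 1.    , -0.0013, -0.0007,  0.0007],
       [-0.0003,  0.2873, -0.9578, -0.1317],
       [ 0.    ,  0.    ,  0.    ,  1.    ]])}
```

View pics/side1.png

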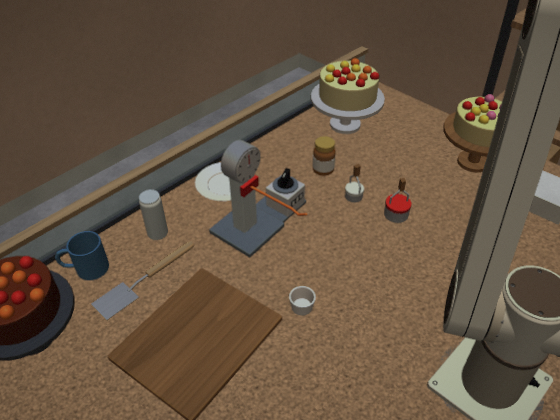

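Only white and red tins are present. I'll zoom in on the details.

```bash
python3 - <<'E'
import cv2,numpy as np
a=cv2.imread('pics/scene1.png');b=cv2.imread('pics/side1.png')
def c(im,x,y,w=65,h=50): 
    r=cv2.resize(im[y:y+h,x:x+w],(390,300),interpolation=cv2.INTER_CUBIC)
    for i in range(0,w,10): cv2.putText(r,str(x+i),(i*6,8),0,.3,(255,255,255),1); cv2.line(r,(i*6,10),(i*6,14),(255,255,255),1)
    for i in range(0,h,10): cv2.putText(r,str(y+i),(0,i*6+4),0,.3,(255,255,255),1)
    return r
m=np.vstack([np.hstack([c(a,150,200),c(a,150,160)]),np.hstack([c(b,335,160),c(b,365,175)])]);cv2.imwrite('pics/tins.png',m)
m=np.vstack([np.hstack([c(a,215,225),c(a,275,150)]),np.hstack([c(b,262,160),c(b,240,175)])]);cv2.imwrite('pics/hk.png',m)
E
```

```text
(no output)
```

View pics/tins.png

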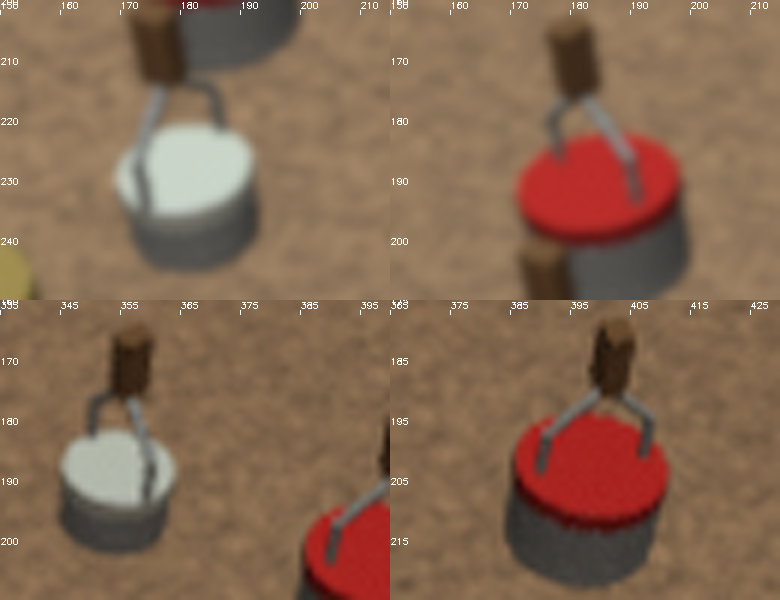

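View pics/hk.png

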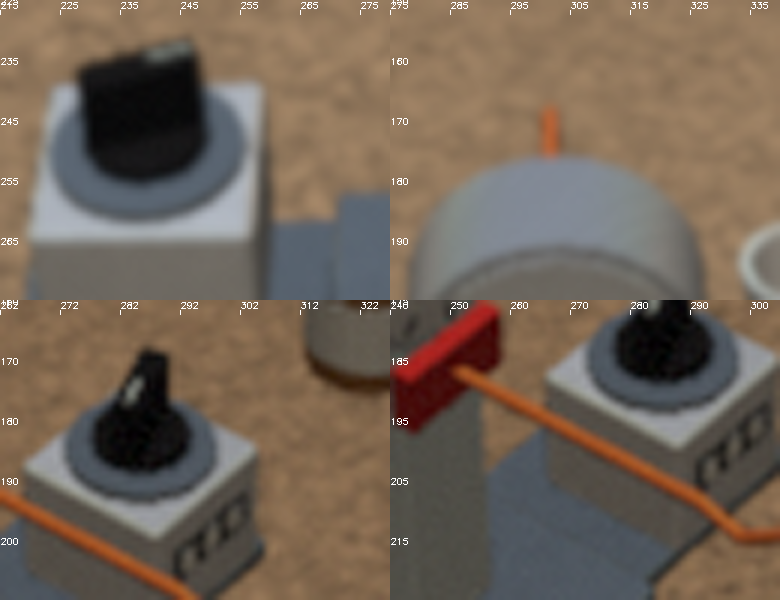

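The crops locate each tin's lid, apex and loop feet, the knob disc and bar, and the hook notch (side 299,214). I'll triangulate.

```bash
python3 - <<'E'
from h import *
np.set_printoptions(precision=4,suppress=True)
S=cam('scene');D=cam('side')
def z(n,z,s=None,d=None):
    print(n,*[at_z(C,*p,z)[:2] for C,p in((S,s),(D,d)) if p])
z('Wlid',.034,(181,228.2),(354.7,188.3)); z('Wapex',.078,(177,214.7),(356.3,176.3))
z('Wf1',.034,(174.5,235),(360,193)); z('Wf2',.034,(186.5,221.7),(350.3,182.5))
z('Rlid',.046,(184.8,190.8),(398.4,202.7)); z('Rapex',.09,(181.3,176.2),(401.7,190.8))
z('Rf1',.046,(191.3,193.8),(390.3,203.3)); z('Rf2',.046,(178.5,186.7),(407.2,200.8))
z('disc',.092,(239.5,250.3),(285.5,183.3))
z('bar',.122,(228,237),(283,177.5)); z('bar',.122,(248,232.5),(289.5,168.5))
z('hook',.155,None,(299,214.5)); z('tip',.168,(301,167.5),(303.5,212)); z('hookbend',.162,None,(291.5,208)); z('carr',.162,None,(250.5,186.3))
# housing top corners z .078
z('hs',.078,(224,240),None);z('hs',.078,(258.5,239),None);z('hs',.078,(220.5,265),None);z('hs',.078,(259,265),None)
z('hd',.078,None,(265.5,187.5));z('hd',.078,None,(287.5,199));z('hd',.078,None,(304.5,186))
for n,C,e in(('board',S,None),('board',D,None)):
    m=bot.outline_of('scene' if C is S else 'side','board')[0]['region'].astype(np.uint8)
    c=max(cv2.findContours(m,0,2)[0],key=cv2.contourArea)[:,0,:]
    P=np.array([at_z(C,*p,.018)[:2] for p in c],np.float32); print(cv2.minAreaRect(P))
for t,h in(('jar',.05),('ramekin',.02)):
    print(t,*[at_z(C,*bot.look_for(n,t)[0]['extent'][:2],h)[:2] for n,C in(('scene',S),('side',D))])
E
```

```text
Wlid [ 0.5619 -0.2474] [ 0.5582 -0.2437]
Wapex [ 0.566  -0.2484] [ 0.557  -0.2429]
Wf1 [ 0.5859 -0.2558] [ 0.5358 -0.2388]
Wf2 [ 0.5385 -0.2409] [ 0.5821 -0.2541]
Rlid [ 0.4374 -0.271 ] [ 0.4322 -0.2681]
Rapex [ 0.4367 -0.2729] [ 0.4293 -0.2676]
Rf1 [ 0.4481 -0.2516] [ 0.4461 -0.2513]
Rf2 [ 0.422  -0.2914] [ 0.4197 -0.2905]
disc [ 0.6811 -0.0833] [ 0.6614 -0.0789]
bar [ 0.676  -0.1049] [ 0.6575 -0.0657]
bar [ 0.6595 -0.0674] [ 0.6705 -0.103 ]
hook [0.5142 0.0293]
tip [0.4896 0.0246] [0.5035 0.0263]
hookbend [0.536 0.031]
carr [0.6574 0.0448]
hs [ 0.6391 -0.1256]
hs [ 0.6299 -0.0534]
hs [ 0.7115 -0.1172]
hs [ 0.705  -0.0405]
hd [ 0.6983 -0.0422]
hd [ 0.6266 -0.0503]
hd [ 0.6295 -0.1174]
((0.5179728865623474, -0.2618640661239624), (0.1778104454278946, 0.05571274086833), 14.74609661102295)
((0.5091914534568787, 0.35105180740356445), (0.24777387082576752, 0.30603933334350586), 8.43734073638916)
jar [ 0.7127 -0.2775] [ 0.6954 -0.2754]
ramekin [0.4096 0.133 ] [0.4154 0.1278]
```

```bash
cat >> h.py <<'E'
def plan(*pts):
    o=bot.get_obs(); M=R.from_quat(o['tool_rot']); p=np.array(o['eef_pos'])
    print('t',round(o['clock'],2),'tcp',p.round(4),'phi',round(np.degrees(np.arctan2(*M.as_matrix()[[1,0],[0,0]])),2),'w',round(o['grip_width']*1000,1),'F',np.round(o['ft_force'],1))
    for x,y,z,ph in pts:
        a=np.radians(ph); X=np.array([np.cos(a),np.sin(a),0]); Z=np.array([0,0,-1]); T=R.from_matrix(np.c_[X,np.cross(Z,X),Z])
        d=M.inv().apply(np.array([x,y,z])-p)/.05; w=np.degrees((M.inv()*T).as_rotvec())/5
        print((x,y,z,ph),'d',d.round(3),'w',w.round(2))
E
python3 -c "
from h import *
plan((.668,-.083,.235,-68))"
```

```text
t 1.45 tcp [ 0.2246 -0.4467  0.2423] phi 26.69 w 85.3 F [-0.  -0.8 -1. ]
(0.668, -0.083, 0.235, -68) d [11.191 -2.517  0.146] w [-0.    0.   18.94]
```

Request:
drive_tool(
  rows=[
    {"dx": 11.2, "dy": -2.5, "dz": 0.15, "wz": 18.94},
    {"dx": 11.2, "dy": -2.5, "dz": 0.15, "wz": 18.94},
    {"dx": 11.2, "dy": -2.5, "dz": 0.15, "wz": 18.94},
    {"dx": 11.2, "dy": -2.5, "dz": 0.15, "wz": 18.94},
    {"dx": 11.2, "dy": -2.5, "dz": 0.15, "wz": 18.94},
    {"dx": 11.2, "dy": -2.5, "dz": 0.15, "wz": 18.94},
    {"dx": 11.2, "dy": -2.5, "dz": 0.15, "wz": 18.94},
    {"dx": 11.2, "dy": -2.5, "dz": 0.15, "wz": 18.94},
    {"dx": 11.2, "dy": -2.5, "dz": 0.15, "wz": 18.94},
    {"dx": 11.2, "dy": -2.5, "dz": 0.15, "wz": 18.94},
    {"dx": 11.2, "dy": -2.5, "dz": 0.15, "wz": 18.94},
    {"dx": 11.2, "dy": -2.5, "dz": 0.15, "wz": 18.94},
    {"dx": 11.2, "dy": -2.5, "dz": 0.15, "wz": 18.94},
    {"dx": 11.2, "dy": -2.5, "dz": 0.15, "wz": 18.94},
    {"dx": 11.2, "dy": -2.5, "dz": 0.15, "wz": 18.94},
    {"dx": 11.2, "dy": -2.5, "dz": 0.15, "wz": 18.94},
    {"dx": 11.2, "dy": -2.5, "dz": 0.15, "wz": 18.94},
  ],
)

```text
invalid input at $.rows[0]: expected keys dx, dy, dz, wx, wy, wz, hand
```

```bash
python3 - <<'E'
from h import *
plan((.668,-.083,.235,-68)); C=cam('wrist'); snap('wrist','w1')
d=bot.outline_of('wrist','counter_knob')
for e in d[:2]: print(e['score'],e['extent'])
E
```

```text
t 1.45 tcp [ 0.2246 -0.4467  0.2423] phi 26.69 w 85.3 F [-0.  -0.8 -1. ]
(0.668, -0.083, 0.235, -68) d [11.191 -2.517  0.146] w [-0.    0.   18.94]
```

View pics/w1.png

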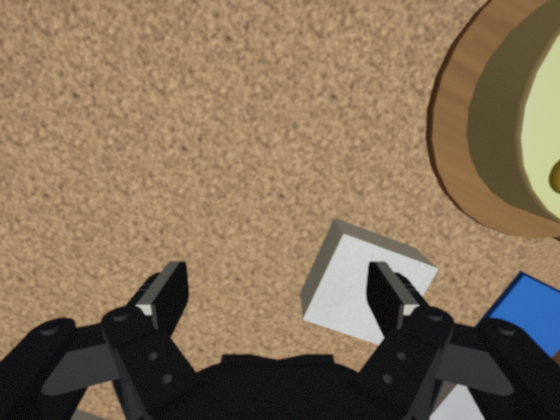

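The move was refused because every key is needed in each row. This wrist view is still the start pose: bare counter, with the fingers at (170,300) and (385,300).

Request:
drive_tool(
  rows=[
    {"dx": 11.2, "dy": -2.5, "dz": 0.15, "wx": 0, "wy": 0, "wz": 18.94, "hand": 50},
    {"dx": 11.2, "dy": -2.5, "dz": 0.15, "wx": 0, "wy": 0, "wz": 18.94, "hand": 50},
    {"dx": 11.2, "dy": -2.5, "dz": 0.15, "wx": 0, "wy": 0, "wz": 18.94, "hand": 50},
    {"dx": 11.2, "dy": -2.5, "dz": 0.15, "wx": 0, "wy": 0, "wz": 18.94, "hand": 50},
    {"dx": 11.2, "dy": -2.5, "dz": 0.15, "wx": 0, "wy": 0, "wz": 18.94, "hand": 50},
    {"dx": 11.2, "dy": -2.5, "dz": 0.15, "wx": 0, "wy": 0, "wz": 18.94, "hand": 50},
    {"dx": 11.2, "dy": -2.5, "dz": 0.15, "wx": 0, "wy": 0, "wz": 18.94, "hand": 50},
    {"dx": 11.2, "dy": -2.5, "dz": 0.15, "wx": 0, "wy": 0, "wz": 18.94, "hand": 50},
    {"dx": 11.2, "dy": -2.5, "dz": 0.15, "wx": 0, "wy": 0, "wz": 18.94, "hand": 50},
    {"dx": 11.2, "dy": -2.5, "dz": 0.15, "wx": 0, "wy": 0, "wz": 18.94, "hand": 50},
    {"dx": 11.2, "dy": -2.5, "dz": 0.15, "wx": 0, "wy": 0, "wz": 18.94, "hand": 50},
    {"dx": 11.2, "dy": -2.5, "dz": 0.15, "wx": 0, "wy": 0, "wz": 18.94, "hand": 50},
    {"dx": 11.2, "dy": -2.5, "dz": 0.15, "wx": 0, "wy": 0, "wz": 18.94, "hand": 50},
    {"dx": 11.2, "dy": -2.5, "dz": 0.15, "wx": 0, "wy": 0, "wz": 18.94, "hand": 50},
    {"dx": 11.2, "dy": -2.5, "dz": 0.15, "wx": 0, "wy": 0, "wz": 18.94, "hand": 50},
    {"dx": 11.2, "dy": -2.5, "dz": 0.15, "wx": 0, "wy": 0, "wz": 18.94, "hand": 50},
  ],
)

```text
clock: 3.15
eef_pos: [0.3909, -0.3726, 0.2355]
tool_rot: [0.908, -0.411, 0.02, -0.079]
ft_force: [0.8, -0.8, -0.2]
grip_width: 0.0501
grasp_force: 0.0
```

```bash
python3 - <<'E'
from h import *
plan((.668,-.083,.235,-68)); C=cam('wrist'); snap('wrist','w2')
d=bot.outline_of('wrist','counter_knob')
for e in d[:2]: print(e['score'],e['extent'])
E
```

```text
t 3.15 tcp [ 0.3909 -0.3726  0.2355] phi -48.54 w 50.1 F [ 0.8 -0.8 -0.2]
(0.668, -0.083, 0.235, -68) d [-0.671 -7.881  1.308] w [-1.77  0.65  3.86]
```

View pics/w2.png

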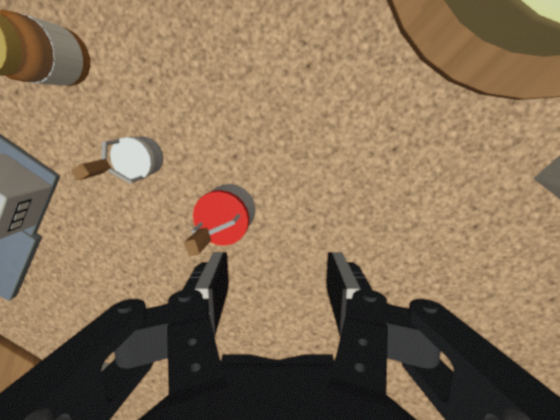

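The wrist view is partway along: white tin (132,158), red tin (220,218), jar (45,55). The arm is slower than planned and slightly tilted, so I'll continue.

Request:
drive_tool(
  rows=[
    {"dx": -0.67, "dy": -7.88, "dz": 1.31, "wx": -1.77, "wy": 0.65, "wz": 3.86, "hand": 50},
    {"dx": -0.67, "dy": -7.88, "dz": 1.31, "wx": -1.77, "wy": 0.65, "wz": 3.86, "hand": 50},
    {"dx": -0.67, "dy": -7.88, "dz": 1.31, "wx": -1.77, "wy": 0.65, "wz": 3.86, "hand": 50},
    {"dx": -0.67, "dy": -7.88, "dz": 1.31, "wx": -1.77, "wy": 0.65, "wz": 3.86, "hand": 50},
    {"dx": -0.67, "dy": -7.88, "dz": 1.31, "wx": -1.77, "wy": 0.65, "wz": 3.86, "hand": 50},
    {"dx": -0.67, "dy": -7.88, "dz": 1.31, "wx": -1.77, "wy": 0.65, "wz": 3.86, "hand": 50},
    {"dx": -0.67, "dy": -7.88, "dz": 1.31, "wx": -1.77, "wy": 0.65, "wz": 3.86, "hand": 50},
    {"dx": -0.67, "dy": -7.88, "dz": 1.31, "wx": -1.77, "wy": 0.65, "wz": 3.86, "hand": 50},
    {"dx": -0.67, "dy": -7.88, "dz": 1.31, "wx": -1.77, "wy": 0.65, "wz": 3.86, "hand": 50},
    {"dx": -0.67, "dy": -7.88, "dz": 1.31, "wx": -1.77, "wy": 0.65, "wz": 3.86, "hand": 50},
    {"dx": -0.67, "dy": -7.88, "dz": 1.31, "wx": -1.77, "wy": 0.65, "wz": 3.86, "hand": 50},
    {"dx": -0.67, "dy": -7.88, "dz": 1.31, "wx": -1.77, "wy": 0.65, "wz": 3.86, "hand": 50},
    {"dx": -0.67, "dy": -7.88, "dz": 1.31, "wx": -1.77, "wy": 0.65, "wz": 3.86, "hand": 50},
  ],
)

```text
clock: 4.55
eef_pos: [0.1937, -0.3792, 0.2355]
tool_rot: [0.846, -0.533, 0.01, -0.017]
ft_force: [-0.2, 0.6, 0.4]
grip_width: 0.0501
grasp_force: 0.0
```

```bash
python3 - <<'E'
from h import *
plan((.668,-.083,.235,-68)); print(bot.get_obs()['joint_pos']); C=cam('wrist'); snap('wrist','w3')
d=bot.outline_of('wrist','counter_knob')
for e in d[:2]:
    print(e['score'],e['extent']); 
E
```

```text
t 4.55 tcp [ 0.1937 -0.3792  0.2355] phi -64.47 w 50.1 F [-0.2  0.6  0.4]
(0.668, -0.083, 0.235, -68) d [ -1.257 -11.104   0.456] w [-0.46  0.02  0.71]
[-1.1261351   0.09764183 -0.18761053  1.28620314  0.0400732   3.14062123]
```

View pics/w3.png

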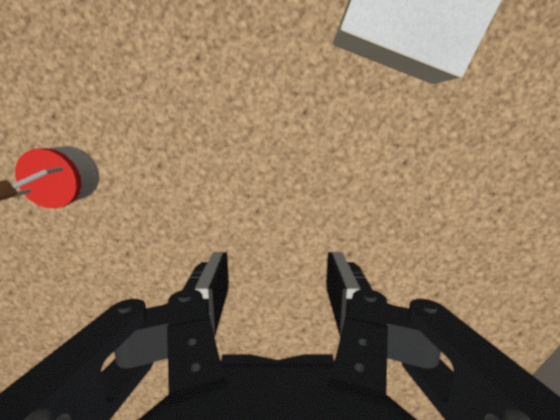

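The wrist joint ran to its limit (q6=π), so φ−q1 must lie in [0,360°]. The view shows only the red tin at (48,178). I'll use the other half-turn.

```bash
python3 -c "
from h import *
plan((.40,-.22,.26,85))"
```

```text
t 4.65 tcp [ 0.1935 -0.379   0.2356] phi -64.47 w 50.1 F [0.3 0.1 0.1]
(0.4, -0.22, 0.26, 85) d [-1.091 -5.113 -0.283] w [ -0.18  -0.59 -29.89]
```

Request:
drive_tool(
  rows=[
    {"dx": -1.1, "dy": -5.1, "dz": -0.3, "wx": 0, "wy": -0.3, "wz": -15, "hand": 60},
    {"dx": -1.1, "dy": -5.1, "dz": -0.3, "wx": 0, "wy": -0.3, "wz": -15, "hand": 60},
    {"dx": -1.1, "dy": -5.1, "dz": -0.3, "wx": 0, "wy": -0.3, "wz": -15, "hand": 60},
    {"dx": -1.1, "dy": -5.1, "dz": -0.3, "wx": 0, "wy": -0.3, "wz": -15, "hand": 60},
    {"dx": -1.1, "dy": -5.1, "dz": -0.3, "wx": 0, "wy": -0.3, "wz": -15, "hand": 60},
    {"dx": -1.1, "dy": -5.1, "dz": -0.3, "wx": 0, "wy": -0.3, "wz": -15, "hand": 60},
    {"dx": -1.1, "dy": -5.1, "dz": -0.3, "wx": -0.2, "wy": -0.6, "wz": -30, "hand": 60},
    {"dx": -1.1, "dy": -5.1, "dz": -0.3, "wx": -0.2, "wy": -0.6, "wz": -30, "hand": 60},
    {"dx": -1.1, "dy": -5.1, "dz": -0.3, "wx": -0.2, "wy": -0.6, "wz": -30, "hand": 60},
    {"dx": -1.1, "dy": -5.1, "dz": -0.3, "wx": -0.2, "wy": -0.6, "wz": -30, "hand": 60},
    {"dx": -1.1, "dy": -5.1, "dz": -0.3, "wx": -0.2, "wy": -0.6, "wz": -30, "hand": 60},
    {"dx": -1.1, "dy": -5.1, "dz": -0.3, "wx": -0.2, "wy": -0.6, "wz": -30, "hand": 60},
    {"dx": -1.1, "dy": -5.1, "dz": -0.3, "wx": -0.2, "wy": -0.6, "wz": -30, "hand": 60},
    {"dx": -1.1, "dy": -5.1, "dz": -0.3, "wx": -0.2, "wy": -0.6, "wz": -30, "hand": 60},
    {"dx": -1.1, "dy": -5.1, "dz": -0.3, "wx": -0.2, "wy": -0.6, "wz": -30, "hand": 60},
    {"dx": -1.1, "dy": -5.1, "dz": -0.3, "wx": -0.2, "wy": -0.6, "wz": -30, "hand": 60},
    {"dx": -1.1, "dy": -5.1, "dz": -0.3, "wx": -0.2, "wy": -0.6, "wz": -30, "hand": 60},
    {"dx": -1.1, "dy": -5.1, "dz": -0.3, "wx": -0.2, "wy": -0.6, "wz": -30, "hand": 60},
    {"dx": -1.1, "dy": -5.1, "dz": -0.3, "wx": -0.2, "wy": -0.6, "wz": -30, "hand": 60},
  ],
)

```text
clock: 6.55
eef_pos: [0.3997, -0.2207, 0.2607]
tool_rot: [0.734, 0.679, -0.001, 0.001]
ft_force: [0.0, -1.1, -0.2]
grip_width: 0.06
grasp_force: 0.0
```

```bash
python3 -c "
from h import *
plan((.662,-.085,.235,202))"
```

```text
t 6.55 tcp [ 0.3997 -0.2207  0.2607] phi 85.53 w 60.0 F [ 0.  -1.1 -0.2]
(0.662, -0.085, 0.235, 202) d [3.116 5.018 0.51 ] w [-2.000e-02  2.000e-02 -2.329e+01]
```

Request:
drive_tool(
  rows=[
    {"dx": 3.1, "dy": 5.0, "dz": 0.5, "wx": 0, "wy": 0, "wz": -23.3, "hand": 70},
    {"dx": 3.1, "dy": 5.0, "dz": 0.5, "wx": 0, "wy": 0, "wz": -23.3, "hand": 70},
    {"dx": 3.1, "dy": 5.0, "dz": 0.5, "wx": 0, "wy": 0, "wz": -23.3, "hand": 70},
    {"dx": 3.1, "dy": 5.0, "dz": 0.5, "wx": 0, "wy": 0, "wz": -23.3, "hand": 70},
    {"dx": 3.1, "dy": 5.0, "dz": 0.5, "wx": 0, "wy": 0, "wz": -23.3, "hand": 70},
    {"dx": 3.1, "dy": 5.0, "dz": 0.5, "wx": 0, "wy": 0, "wz": -23.3, "hand": 70},
    {"dx": 3.1, "dy": 5.0, "dz": 0.5, "wx": 0, "wy": 0, "wz": -23.3, "hand": 70},
    {"dx": 3.1, "dy": 5.0, "dz": 0.5, "wx": 0, "wy": 0, "wz": -23.3, "hand": 70},
    {"dx": 3.1, "dy": 5.0, "dz": 0.5, "wx": 0, "wy": 0, "wz": -23.3, "hand": 70},
    {"dx": 3.1, "dy": 5.0, "dz": 0.5, "wx": 0, "wy": 0, "wz": -23.3, "hand": 70},
    {"dx": 3.1, "dy": 5.0, "dz": 0.5, "wx": 0, "wy": 0, "wz": -23.3, "hand": 70},
    {"dx": 3.1, "dy": 5.0, "dz": 0.5, "wx": 0, "wy": 0, "wz": -23.3, "hand": 70},
    {"dx": 3.1, "dy": 5.0, "dz": 0.5, "wx": 0, "wy": 0, "wz": -23.3, "hand": 70},
    {"dx": 3.1, "dy": 5.0, "dz": 0.5, "wx": 0, "wy": 0, "wz": -23.3, "hand": 70},
    {"dx": 3.1, "dy": 5.0, "dz": 0.5, "wx": 0, "wy": 0, "wz": -23.3, "hand": 70},
    {"dx": 3.1, "dy": 5.0, "dz": 0.5, "wx": 0, "wy": 0, "wz": -23.3, "hand": 70},
    {"dx": 3.1, "dy": 5.0, "dz": 0.5, "wx": 0, "wy": 0, "wz": -23.3, "hand": 70},
  ],
)

```text
clock: 8.25
eef_pos: [0.6608, -0.0859, 0.2353]
tool_rot: [-0.19, 0.982, -0.001, -0.0]
ft_force: [-0.3, 0.6, -0.0]
grip_width: 0.07
grasp_force: 0.0
```

```bash
python3 - <<'E'
from h import *
plan((.662,-.085,.235,202)); snap('wrist','w4')
E
```

```text
t 8.25 tcp [ 0.6608 -0.0859  0.2353] phi -158.08 w 70.0 F [-0.3  0.6 -0. ]
(0.662, -0.085, 0.235, 202) d [-0.029  0.007  0.006] w [-0.02 -0.01 -0.02]
```

View pics/w4.png

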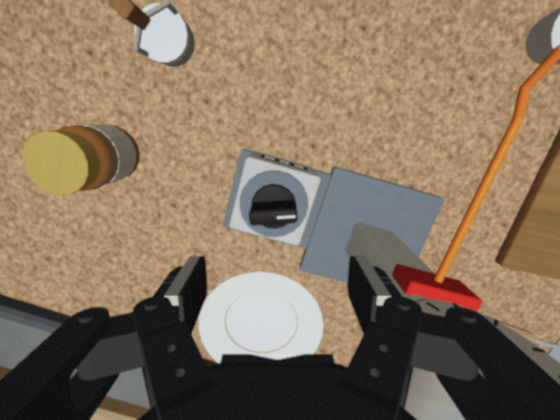

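The wrist view shows the knob disc (273,207), its top bar from (250,220) to (297,217), and the hook notch at (523,92) with the carriage at (437,285). The jar is at (75,160) and the white tin at (163,35).

```bash
python3 - <<'E'
from h import *
np.set_printoptions(precision=4,suppress=True)
im=cv2.imread('pics/w4.png'); cv2.imwrite('pics/w4c.png',np.hstack([cv2.resize(im[180:240,240:310],None,fx=5.5,fy=5.5,interpolation=2),cv2.resize(im[40:100,490:560],None,fx=5.5,fy=5.5,interpolation=2)]))
C=cam('wrist')
for n,z,p in(('disc',.092,(273,206)),('bar',.122,(250,220)),('bar',.122,(297,217)),('seat',.155,(523,92)),('bend',.162,(519,120)),('carr',.162,(440,278)),('white',.034,(163,36)),('h1',.078,(242,151)),('h2',.078,(327,172)),('h3',.078,(227,227)),('h4',.078,(306,246))): print(n,at_z(C,*p,z)[:2])
E
```

```text
disc [ 0.6686 -0.0877]
bar [ 0.6793 -0.1041]
bar [ 0.6618 -0.068 ]
seat [0.5192 0.028 ]
bend [0.5366 0.031 ]
carr [0.6546 0.0435]
white [ 0.5645 -0.2459]
h1 [ 0.6333 -0.1335]
h2 [ 0.6214 -0.051 ]
h3 [ 0.7105 -0.1214]
h4 [ 0.6995 -0.0388]
```

View pics/w4c.png

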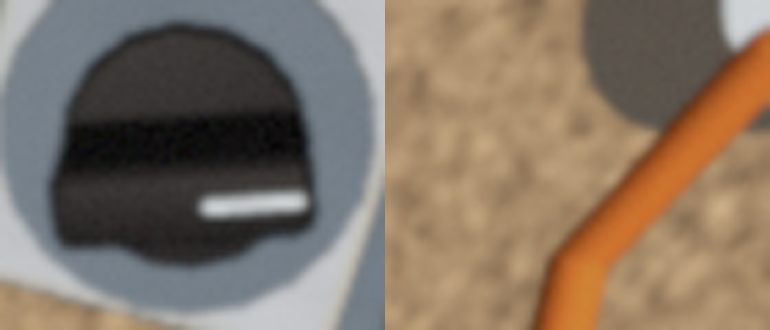

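```bash
python3 -c "
from h import *
plan((.669,-.086,.109,205.8))"
```

```text
t 8.3 tcp [ 0.6608 -0.0859  0.2354] phi -158.06 w 69.7 F [-0.2 -0.3 -0.7]
(0.669, -0.086, 0.109, 205.8) d [-0.153 -0.06   2.527] w [-0.02 -0.01 -0.77]
```

Request:
drive_tool(
  rows=[
    {"dx": -0.15, "dy": -0.06, "dz": 0.5, "wx": 0, "wy": 0, "wz": -0.77, "hand": 70},
    {"dx": -0.15, "dy": -0.06, "dz": 1.0, "wx": 0, "wy": 0, "wz": -0.77, "hand": 70},
    {"dx": -0.15, "dy": -0.06, "dz": 1.5, "wx": 0, "wy": 0, "wz": -0.77, "hand": 70},
    {"dx": -0.15, "dy": -0.06, "dz": 2.0, "wx": 0, "wy": 0, "wz": -0.77, "hand": 70},
    {"dx": -0.15, "dy": -0.06, "dz": 2.3, "wx": 0, "wy": 0, "wz": -0.77, "hand": 70},
    {"dx": -0.15, "dy": -0.06, "dz": 2.53, "wx": 0, "wy": 0, "wz": -0.77, "hand": 70},
    {"dx": -0.15, "dy": -0.06, "dz": 2.53, "wx": 0, "wy": 0, "wz": -0.77, "hand": 70},
    {"dx": -0.15, "dy": -0.06, "dz": 2.53, "wx": 0, "wy": 0, "wz": -0.77, "hand": 30},
    {"dx": -0.15, "dy": -0.06, "dz": 2.53, "wx": 0, "wy": 0, "wz": -0.77, "hand": 30},
    {"dx": -0.15, "dy": -0.06, "dz": 2.53, "wx": 0, "wy": 0, "wz": -0.77, "hand": 30},
    {"dx": -0.15, "dy": -0.06, "dz": 2.53, "wx": 0, "wy": 0, "wz": -0.77, "hand": 30},
    {"dx": -0.15, "dy": -0.06, "dz": 2.53, "wx": 0, "wy": 0, "wz": -0.77, "hand": 30},
    {"dx": -0.15, "dy": -0.06, "dz": 2.53, "wx": 0, "wy": 0, "wz": -0.77, "hand": 30},
    {"dx": -0.15, "dy": -0.06, "dz": 2.53, "wx": 0, "wy": 0, "wz": -0.77, "hand": 30},
  ],
)

```text
clock: 9.7
eef_pos: [0.6698, -0.0863, 0.1108]
tool_rot: [-0.224, 0.975, -0.002, 0.001]
ft_force: [-0.4, -0.9, 6.3]
grip_width: 0.0402
grasp_force: 62.9
```

Request:
drive_tool(
  rows=[
    {"dx": 0, "dy": 0, "dz": 0, "wx": 0, "wy": 0, "wz": -1, "hand": 30},
    {"dx": 0, "dy": 0, "dz": 0, "wx": 0, "wy": 0, "wz": -2, "hand": 30},
    {"dx": 0, "dy": 0, "dz": 0, "wx": 0, "wy": 0, "wz": -3, "hand": 30},
    {"dx": 0, "dy": 0, "dz": 0, "wx": 0, "wy": 0, "wz": -4, "hand": 30},
    {"dx": 0, "dy": 0, "dz": 0, "wx": 0, "wy": 0, "wz": -5, "hand": 30},
    {"dx": 0, "dy": 0, "dz": 0, "wx": 0, "wy": 0, "wz": -6, "hand": 30},
    {"dx": 0, "dy": 0, "dz": 0, "wx": 0, "wy": 0, "wz": -7, "hand": 30},
    {"dx": 0, "dy": 0, "dz": 0, "wx": 0, "wy": 0, "wz": -8, "hand": 30},
    {"dx": 0, "dy": 0, "dz": 0, "wx": 0, "wy": 0, "wz": -9, "hand": 30},
    {"dx": 0, "dy": 0, "dz": 0, "wx": 0, "wy": 0, "wz": -10, "hand": 30},
    {"dx": 0, "dy": 0, "dz": 0, "wx": 0, "wy": 0, "wz": -11, "hand": 30},
    {"dx": 0, "dy": 0, "dz": 0, "wx": 0, "wy": 0, "wz": -12, "hand": 30},
    {"dx": 0, "dy": 0, "dz": 0, "wx": 0, "wy": 0, "wz": -13, "hand": 30},
    {"dx": 0, "dy": 0, "dz": 0, "wx": 0, "wy": 0, "wz": -13.5, "hand": 30},
    {"dx": 0, "dy": 0, "dz": 0, "wx": 0, "wy": 0, "wz": -13.5, "hand": 30},
  ],
)

```text
clock: 11.2
eef_pos: [0.6691, -0.0859, 0.1108]
tool_rot: [0.728, -0.686, 0.001, -0.0]
ft_force: [-2.8, 0.4, 7.2]
grip_width: 0.0403
grasp_force: 63.3
```

```bash
python3 -c "
from h import *
plan();print(bot.get_obs()['ft_torque'])"
```

```text
t 11.2 tcp [ 0.6691 -0.0859  0.1108] phi -86.58 w 40.3 F [-2.8  0.4  7.2]
[0.16430392 0.55603509 0.02304214]
```

Request:
drive_tool(
  rows=[
    {"dx": 0, "dy": 0, "dz": 0, "wx": 0, "wy": 0, "wz": -0.4, "hand": 30},
    {"dx": 0, "dy": 0, "dz": 0, "wx": 0, "wy": 0, "wz": -0.8, "hand": 30},
    {"dx": 0, "dy": 0, "dz": 0, "wx": 0, "wy": 0, "wz": -1.1, "hand": 30},
    {"dx": 0, "dy": 0, "dz": 0, "wx": 0, "wy": 0, "wz": -1.1, "hand": 30},
  ],
)

```text
clock: 11.6
eef_pos: [0.6691, -0.0864, 0.1108]
tool_rot: [0.758, -0.652, 0.001, -0.0]
ft_force: [-1.2, 0.5, 7.5]
grip_width: 0.0403
grasp_force: 62.6
```

```bash
python3 -c "
from h import *
plan();print(bot.get_obs()['ft_torque'])"
```

```text
t 11.6 tcp [ 0.6691 -0.0864  0.1108] phi -81.42 w 40.3 F [-1.2  0.5  7.5]
[ 0.18345156  0.46039891 -1.73416137]
```

Request:
drive_tool(
  rows=[
    {"dx": 0, "dy": 0, "dz": 0, "wx": 0, "wy": 0, "wz": 0, "hand": 70},
    {"dx": 0, "dy": 0, "dz": 0, "wx": 0, "wy": 0, "wz": 0, "hand": 70},
    {"dx": 0, "dy": 0, "dz": 0, "wx": 0, "wy": 0, "wz": 0, "hand": 70},
    {"dx": 0, "dy": 0, "dz": 0, "wx": 0, "wy": 0, "wz": 0, "hand": 70},
    {"dx": 0, "dy": 0, "dz": -0.7, "wx": 0, "wy": 0, "wz": 0, "hand": 70},
    {"dx": 0, "dy": 0, "dz": -1.4, "wx": 0, "wy": 0, "wz": 0, "hand": 70},
    {"dx": 0, "dy": 0, "dz": -2.2, "wx": 0, "wy": 0, "wz": 0, "hand": 70},
    {"dx": 0, "dy": 0, "dz": -2.8, "wx": 0, "wy": 0, "wz": 0, "hand": 70},
    {"dx": 0, "dy": 0, "dz": -2.8, "wx": 0, "wy": 0, "wz": 0, "hand": 60},
  ],
)

```text
clock: 12.5
eef_pos: [0.6713, -0.086, 0.2553]
tool_rot: [0.76, -0.65, 0.005, -0.002]
ft_force: [0.4, 0.2, 0.6]
grip_width: 0.0606
grasp_force: 0.0
```

```bash
python3 - <<'E'
from h import *
plan((.561,-.2455,.25,252)); 
bot.camera('wrist')
C=cam('wrist')
for e in bot.outline_of('wrist','counter_knob')[:1]:
    print(e['score'],e['extent'])
snap('wrist','w5')
E
```

```text
t 12.5 tcp [ 0.6713 -0.086   0.2553] phi -81.11 w 60.6 F [0.4 0.2 0.6]
(0.561, -0.2455, 0.25, 252) d [2.81  2.673 0.093] w [-0.13 -0.03  5.38]
0.66 [282.0, 196.4, 44.0, 42.5]
```

```bash
python3 - <<'E'
from h import *
C=cam('wrist'); im=cv2.imread('pics/w5.png',0); sub=im[170:225,255:310]
e=bot.outline_of('wrist','counter_knob')[0]['region']
m=(im>140)&(cv2.dilate((im<60).astype(np.uint8)*cv2.dilate(e.astype(np.uint8),np.ones((5,5))),np.ones((7,7)))>0)
n,l,st,c=cv2.connectedComponentsWithStats(m.astype(np.uint8))
for i in range(1,n):
    if st[i,4]>8:
        ys,xs=np.where(l==i); v=cv2.fitLine(np.c_[xs,ys].astype(np.float32),2,0,.01,.01).ravel()
        a=at_z(C,v[2]-8*v[0],v[3]-8*v[1],.122);b=at_z(C,v[2]+8*v[0],v[3]+8*v[1],.122); print(st[i],c[i],np.degrees(np.arctan2(*(b-a)[[1,0]])))
E
```

```text
[282 203  17   4  50] [289.9  204.26] -174.82459742475575
```

Request:
drive_tool(
  rows=[
    {"dx": 2.81, "dy": 2.67, "dz": 0.1, "wx": -0.1, "wy": 0, "wz": 5.4, "hand": 60},
    {"dx": 2.81, "dy": 2.67, "dz": 0.1, "wx": -0.1, "wy": 0, "wz": 5.4, "hand": 60},
    {"dx": 2.81, "dy": 2.67, "dz": 0.1, "wx": -0.1, "wy": 0, "wz": 5.4, "hand": 60},
    {"dx": 2.81, "dy": 2.67, "dz": 0.1, "wx": -0.1, "wy": 0, "wz": 5.4, "hand": 60},
    {"dx": 2.81, "dy": 2.67, "dz": 0.1, "wx": -0.1, "wy": 0, "wz": 5.4, "hand": 60},
    {"dx": 2.81, "dy": 2.67, "dz": 0.1, "wx": -0.1, "wy": 0, "wz": 5.4, "hand": 60},
    {"dx": 2.81, "dy": 2.67, "dz": 0.1, "wx": -0.1, "wy": 0, "wz": 5.4, "hand": 60},
    {"dx": 2.81, "dy": 2.67, "dz": 0.1, "wx": -0.1, "wy": 0, "wz": 5.4, "hand": 60},
    {"dx": 2.81, "dy": 2.67, "dz": 0.1, "wx": -0.1, "wy": 0, "wz": 5.4, "hand": 60},
  ],
)

```text
clock: 13.6
eef_pos: [0.5593, -0.2439, 0.2439]
tool_rot: [-0.588, 0.809, 0.002, -0.004]
ft_force: [0.1, 0.4, 0.1]
grip_width: 0.0601
grasp_force: 0.0
```

```bash
python3 - <<'E'
from h import *
plan(); snap('wrist','w6')
for t in('tin_white','jar','tin_red'): print([(e['score'],e['extent']) for e in bot.look_for('wrist',t)[:1]])
E
```

```text
t 13.6 tcp [ 0.5593 -0.2439  0.2439] phi -108.0 w 60.1 F [0.1 0.4 0.1]
[(0.96, [271.9, 183.8, 49.7, 47.0])]
[(0.72, [138.7, 202.6, 90.6, 72.7])]
[(0.69, [380.0, 126.0, 81.7, 62.7])]
```

View pics/w6.png

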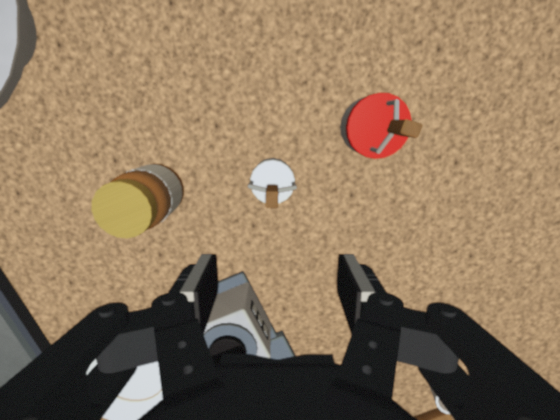

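White lid is at (272,182), with loop feet at (252,184) and (294,184) aligned with the fingers. Red lid is at (379,126) and the jar at (125,208). The knob mark lies along the scale axis, so it reads zero.

```bash
python3 - <<'E'
from h import *
np.set_printoptions(precision=4,suppress=True)
C=cam('wrist')
for n,z,p in(('wlid',.034,(272,182)),('f1',.034,(252,184)),('f2',.034,(294,184)),('gtop',.112,(272,202)),('apex',.078,(272,189)),('rlid',.046,(379,126)),('rf',.046,(393,101)),('rf',.046,(376,151)),('jar',.1,(125,208))): print(n,at_z(C,*p,z)[:2])
plan((.5625,-.2475,.094,-108))
E
```

```text
wlid [ 0.5622 -0.2501]
f1 [ 0.5848 -0.255 ]
f2 [ 0.5389 -0.24  ]
gtop [ 0.5624 -0.2474]
apex [ 0.5613 -0.2516]
rlid [ 0.4357 -0.2742]
rf [ 0.4167 -0.294 ]
rf [ 0.4444 -0.2498]
jar [ 0.6971 -0.2818]
t 13.8 tcp [ 0.559  -0.2446  0.2442] phi -108.06 w 60.0 F [-0.1 -0.3 -0.2]
(0.5625, -0.2475, 0.094, -108) d [ 0.022 -0.109  3.004] w [ 0.09 -0.04 -0.01]
```

Request:
drive_tool(
  rows=[
    {"dx": 0.06, "dy": -0.08, "dz": 0.6, "wx": 0.09, "wy": 0, "wz": 0, "hand": 50},
    {"dx": 0.06, "dy": -0.08, "dz": 1.2, "wx": 0.09, "wy": 0, "wz": 0, "hand": 50},
    {"dx": 0.06, "dy": -0.08, "dz": 1.8, "wx": 0.09, "wy": 0, "wz": 0, "hand": 50},
    {"dx": 0.06, "dy": -0.08, "dz": 2.4, "wx": 0.09, "wy": 0, "wz": 0, "hand": 50},
    {"dx": 0.06, "dy": -0.08, "dz": 2.8, "wx": 0.09, "wy": 0, "wz": 0, "hand": 50},
    {"dx": 0.06, "dy": -0.08, "dz": 2.98, "wx": 0.09, "wy": 0, "wz": 0, "hand": 50},
    {"dx": 0.06, "dy": -0.08, "dz": 2.98, "wx": 0.09, "wy": 0, "wz": 0, "hand": 50},
    {"dx": 0.06, "dy": -0.08, "dz": 2.98, "wx": 0.09, "wy": 0, "wz": 0, "hand": 3},
    {"dx": 0.06, "dy": -0.08, "dz": 2.98, "wx": 0.09, "wy": 0, "wz": 0, "hand": 3},
    {"dx": 0.06, "dy": -0.08, "dz": 2.98, "wx": 0.09, "wy": 0, "wz": 0, "hand": 3},
    {"dx": 0.06, "dy": -0.08, "dz": 2.98, "wx": 0.09, "wy": 0, "wz": 0, "hand": 3},
    {"dx": 0.06, "dy": -0.08, "dz": 2.98, "wx": 0.09, "wy": 0, "wz": 0, "hand": 3},
    {"dx": 0.06, "dy": -0.08, "dz": 2.98, "wx": 0.09, "wy": 0, "wz": 0, "hand": 3},
    {"dx": 0.06, "dy": -0.08, "dz": 2.98, "wx": 0.09, "wy": 0, "wz": 0, "hand": 3},
  ],
)

```text
clock: 15.2
eef_pos: [0.5615, -0.2501, 0.0971]
tool_rot: [-0.587, 0.81, -0.003, -0.0]
ft_force: [1.0, -0.1, 6.2]
grip_width: 0.0107
grasp_force: 60.0
```

```bash
python3 - <<'E'
from h import *
plan((.43,.02,.23,-174))
E
```

```text
t 15.2 tcp [ 0.5615 -0.2501  0.0971] phi -108.13 w 10.7 F [ 1.  -0.1  6.2]
(0.43, 0.02, 0.23, -174) d [-4.304  4.169 -2.693] w [-0.07 -0.02 13.17]
```

Request:
drive_tool(
  rows=[
    {"dx": 0, "dy": 0, "dz": -0.4, "wx": 0, "wy": 0, "wz": 0, "hand": 3},
    {"dx": 0, "dy": 0, "dz": -0.8, "wx": 0, "wy": 0, "wz": 0, "hand": 3},
    {"dx": 0, "dy": 0, "dz": -1.4, "wx": 0, "wy": 0, "wz": 0, "hand": 3},
    {"dx": 0, "dy": 0, "dz": -2.0, "wx": 0, "wy": 0, "wz": 0, "hand": 3},
    {"dx": -0.3, "dy": 0.25, "dz": -2.3, "wx": 0, "wy": 0, "wz": 1, "hand": 3},
    {"dx": -0.6, "dy": 0.5, "dz": -2.3, "wx": 0, "wy": 0, "wz": 2, "hand": 3},
    {"dx": -0.9, "dy": 0.75, "dz": -2.3, "wx": 0, "wy": 0, "wz": 3, "hand": 3},
    {"dx": -1.3, "dy": 1.05, "dz": -2.3, "wx": 0, "wy": 0, "wz": 4, "hand": 3},
    {"dx": -1.7, "dy": 1.4, "dz": -2.3, "wx": 0, "wy": 0, "wz": 5, "hand": 3},
    {"dx": -2.1, "dy": 1.75, "dz": -2.3, "wx": 0, "wy": 0, "wz": 6, "hand": 3},
    {"dx": -2.5, "dy": 2.1, "dz": -2.3, "wx": 0, "wy": 0, "wz": 7, "hand": 3},
    {"dx": -2.9, "dy": 2.4, "dz": -2.3, "wx": 0, "wy": 0, "wz": 8, "hand": 3},
    {"dx": -3.3, "dy": 2.7, "dz": -2.3, "wx": 0, "wy": 0, "wz": 9, "hand": 3},
    {"dx": -3.7, "dy": 3.0, "dz": -2.3, "wx": 0, "wy": 0, "wz": 10, "hand": 3},
    {"dx": -4.0, "dy": 3.3, "dz": -2.3, "wx": 0, "wy": 0, "wz": 11, "hand": 3},
    {"dx": -4.3, "dy": 3.55, "dz": -2.3, "wx": 0, "wy": 0, "wz": 12, "hand": 3},
    {"dx": -4.5, "dy": 3.72, "dz": -2.2, "wx": 0, "wy": 0, "wz": 13, "hand": 3},
    {"dx": -4.5, "dy": 3.72, "dz": -2.16, "wx": -0.07, "wy": 0, "wz": 13.1, "hand": 3},
    {"dx": -4.5, "dy": 3.72, "dz": -2.16, "wx": -0.07, "wy": 0, "wz": 13.1, "hand": 3},
    {"dx": -4.5, "dy": 3.72, "dz": -2.16, "wx": -0.07, "wy": 0, "wz": 13.1, "hand": 3},
  ],
)

```text
clock: 17.2
eef_pos: [0.4537, 0.0221, 0.2022]
tool_rot: [-0.056, 0.998, 0.0, -0.002]
ft_force: [-0.5, 0.4, -1.8]
grip_width: 0.0108
grasp_force: 59.0
```

```bash
python3 - <<'E'
from h import *
plan()
a=bot.camera('side');b=bot.camera('wrist')
C=cam('side')
e=proj(C,bot.get_obs()['eef_pos']);print(e)
r=cv2.resize(a[170:270,240:370],(780,600),interpolation=2)
m=np.hstack([cv2.resize(a[170:260,240:340],(480,432),interpolation=2)]);
y=int(e[1])-20; x=int(e[0])-60
cv2.imwrite('pics/s2.png',cv2.resize(a[175:255,240:340],(750,600),interpolation=2)[:,:,::-1])
cv2.imwrite('pics/w7.png',b[:,:,::-1])
E
```

```text
t 17.2 tcp [0.4537 0.0221 0.2022] phi -173.62 w 10.8 F [-0.5  0.4 -1.8]
[322.17720973 210.68483835]
```

View pics/s2.png

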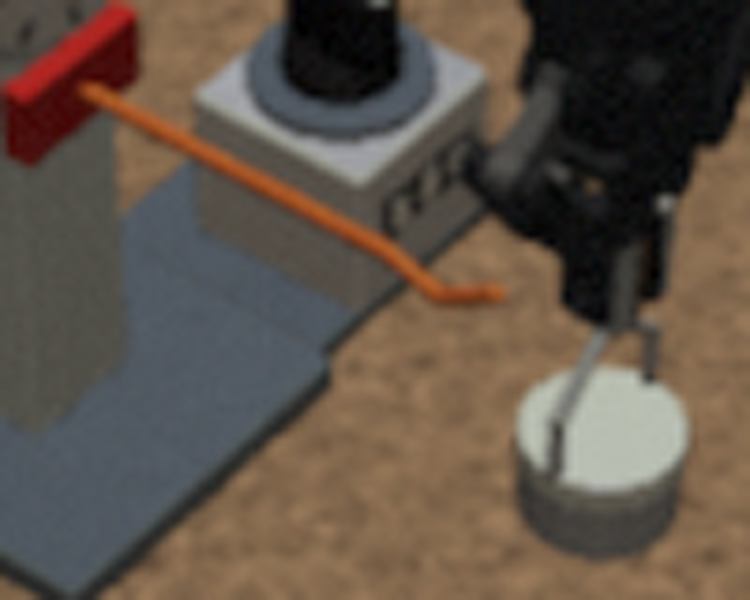

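Side view: the loop apex is at (322,218), the hook seat at (298.3,214.3) and the hook tip at (307,214). The loop is upright and faces the hook.

```bash
python3 - <<'E'
from h import *
np.set_printoptions(precision=4,suppress=True)
C=cam('side'); print('apexproj',proj(C,[.4537,.0221,.1831]))
print('apex',at_z(C,322,218.3,.1831),'seat',at_z(C,298.3,214.3,.155),'tip',at_z(C,306.5,214.2,.168))
S=cam('scene'); im=bot.camera('scene'); print('scene proj apex',proj(S,[.4537,.0221,.1831]),'seat',proj(S,[.515,.0288,.155]))
# wrist ray to seat earlier: two-view check
o=np.array([.6608,-.0859,.2354]); c=bot.get_calibration('wrist'); M=R.from_euler('z',-158.06,degrees=True)*R.from_euler('x',180,degrees=True)
T=np.eye(4);T[:3,:3]=M.as_matrix();T[:3,3]=o;T=T@c['mount']; W=cam('wrist')[:4]+(T[:3,3],T[:3,:3])
print(tri([ray(C,298.3,214.3),ray(W,525,86)]))
E
```

```text
apexproj [321.7569 217.1277]
apex [0.4509 0.0245 0.1831] seat [0.5157 0.0299 0.155 ] tip [0.4939 0.0268 0.168 ]
scene proj apex [301.3071 152.7018] seat [301.9356 179.1716]
(array([0.5159, 0.0287, 0.1539]), [np.float64(0.0007162013387859901), np.float64(0.0007162013387859308)])
```

Request:
drive_tool(
  rows=[
    {"dx": -0.15, "dy": 0, "dz": 0, "wx": 0, "wy": 0, "wz": 0, "hand": 3},
    {"dx": -0.3, "dy": 0, "dz": 0, "wx": 0, "wy": 0, "wz": 0, "hand": 3},
    {"dx": -0.45, "dy": 0, "dz": 0, "wx": 0, "wy": 0, "wz": 0, "hand": 3},
    {"dx": -0.6, "dy": -0.01, "dz": 0, "wx": 0, "wy": 0, "wz": 0, "hand": 3},
    {"dx": -0.75, "dy": -0.01, "dz": 0, "wx": 0, "wy": 0, "wz": 0, "hand": 3},
    {"dx": -0.9, "dy": -0.02, "dz": 0, "wx": 0, "wy": 0, "wz": 0, "hand": 3},
    {"dx": -1.05, "dy": -0.02, "dz": 0, "wx": 0, "wy": 0, "wz": 0, "hand": 3},
    {"dx": -1.2, "dy": -0.02, "dz": 0, "wx": 0, "wy": 0, "wz": 0, "hand": 3},
    {"dx": -1.27, "dy": -0.02, "dz": 0, "wx": 0, "wy": 0, "wz": 0, "hand": 3},
    {"dx": -1.27, "dy": -0.02, "dz": 0.1, "wx": 0, "wy": 0, "wz": 0, "hand": 3},
    {"dx": -1.27, "dy": -0.02, "dz": 0.2, "wx": 0, "wy": 0, "wz": 0, "hand": 3},
    {"dx": -1.27, "dy": -0.02, "dz": 0.3, "wx": 0, "wy": 0, "wz": 0, "hand": 3},
    {"dx": -1.27, "dy": -0.02, "dz": 0.4, "wx": 0, "wy": 0, "wz": 0, "hand": 3},
    {"dx": -1.27, "dy": -0.02, "dz": 0.48, "wx": 0, "wy": 0, "wz": 0, "hand": 3},
    {"dx": -1.27, "dy": -0.02, "dz": 0.54, "wx": 0, "wy": 0, "wz": 0, "hand": 3},
    {"dx": -1.27, "dy": -0.02, "dz": 0.58, "wx": 0, "wy": 0, "wz": 0, "hand": 3},
    {"dx": -1.27, "dy": -0.02, "dz": 0.58, "wx": 0, "wy": 0, "wz": 0, "hand": 3},
    {"dx": -1.27, "dy": -0.02, "dz": 0.58, "wx": 0, "wy": 0, "wz": 0, "hand": 3},
  ],
)

```text
clock: 19.15
eef_pos: [0.5164, 0.0285, 0.1732]
tool_rot: [-0.055, 0.998, 0.0, -0.002]
ft_force: [-1.0, -1.1, -0.4]
grip_width: 0.0105
grasp_force: 59.2
```

```bash
python3 - <<'E'
from h import *
plan()
a=bot.camera('side')
for _ in range(3): bot.camera('side'); plan()
cv2.imwrite('pics/s3.png',cv2.resize(a[175:255,240:340],(750,600),interpolation=2)[:,:,::-1])
E
```

```text
t 19.15 tcp [0.5164 0.0285 0.1732] phi -173.64 w 10.5 F [-1.  -1.1 -0.4]
t 19.25 tcp [0.5165 0.0285 0.1732] phi -173.64 w 10.5 F [-0.7 -0.7 -0.6]
t 19.3 tcp [0.5165 0.0285 0.1732] phi -173.64 w 10.9 F [-1.7 -1.3  0.4]
t 19.35 tcp [0.5165 0.0285 0.1732] phi -173.64 w 10.6 F [-1.6 -1.5 -1. ]
```

View pics/s3.png

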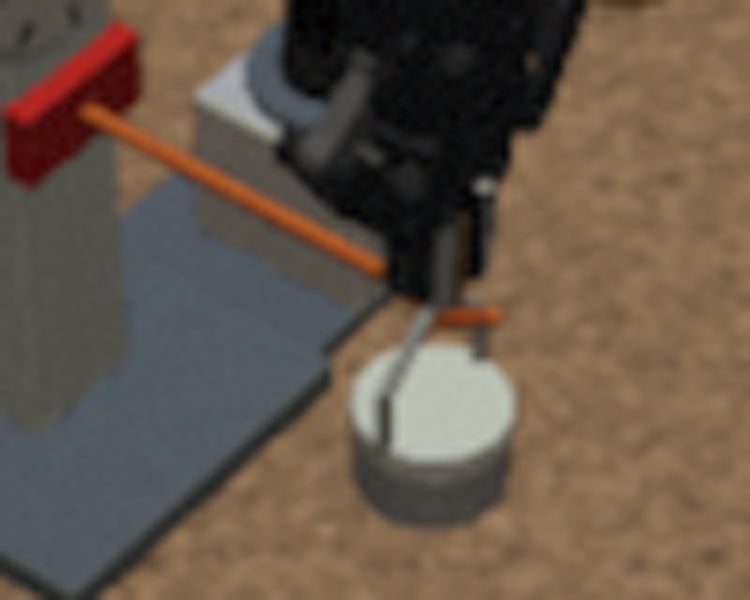

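The hook is loaded and the carriage has dropped about 3 px. I'll open in place, wait, and regrip there.

Request:
drive_tool(
  rows=[
    {"dx": 0, "dy": 0, "dz": 0, "wx": 0, "wy": 0, "wz": 0, "hand": 60},
    {"dx": 0, "dy": 0, "dz": 0, "wx": 0, "wy": 0, "wz": 0, "hand": 60},
    {"dx": 0, "dy": 0, "dz": 0, "wx": 0, "wy": 0, "wz": 0, "hand": 60},
    {"dx": 0, "dy": 0, "dz": 0, "wx": 0, "wy": 0, "wz": 0, "hand": 60},
    {"dx": 0, "dy": 0, "dz": 0, "wx": 0, "wy": 0, "wz": 0, "hand": 60},
    {"dx": 0, "dy": 0, "dz": 0, "wx": 0, "wy": 0, "wz": 0, "hand": 60},
    {"dx": 0, "dy": 0, "dz": 0, "wx": 0, "wy": 0, "wz": 0, "hand": 60},
    {"dx": 0, "dy": 0, "dz": 0, "wx": 0, "wy": 0, "wz": 0, "hand": 60},
    {"dx": 0, "dy": 0, "dz": 0, "wx": 0, "wy": 0, "wz": 0, "hand": 60},
    {"dx": 0, "dy": 0, "dz": 0, "wx": 0, "wy": 0, "wz": 0, "hand": 60},
    {"dx": 0, "dy": 0, "dz": 0, "wx": 0, "wy": 0, "wz": 0, "hand": 60},
    {"dx": 0, "dy": 0, "dz": 0, "wx": 0, "wy": 0, "wz": 0, "hand": 60},
    {"dx": 0, "dy": 0, "dz": 0, "wx": 0, "wy": 0, "wz": 0, "hand": 60},
    {"dx": 0, "dy": 0, "dz": 0, "wx": 0, "wy": 0, "wz": 0, "hand": 60},
    {"dx": 0, "dy": 0, "dz": 0, "wx": 0, "wy": 0, "wz": 0, "hand": 60},
    {"dx": 0, "dy": 0, "dz": 0, "wx": 0, "wy": 0, "wz": 0, "hand": 60},
    {"dx": 0, "dy": 0, "dz": 0, "wx": 0, "wy": 0, "wz": 0, "hand": 60},
    {"dx": 0, "dy": 0, "dz": 0, "wx": 0, "wy": 0, "wz": 0, "hand": 60},
    {"dx": 0, "dy": 0, "dz": 0, "wx": 0, "wy": 0, "wz": 0, "hand": 60},
    {"dx": 0, "dy": 0, "dz": 0, "wx": 0, "wy": 0, "wz": 0, "hand": 60},
  ],
)

```text
clock: 21.35
eef_pos: [0.5166, 0.0287, 0.1731]
tool_rot: [-0.056, 0.998, 0.001, -0.002]
ft_force: [-0.9, -0.7, -0.2]
grip_width: 0.0604
grasp_force: 0.0
```

```bash
python3 - <<'E'
from h import *
plan()
def mk():
    a=bot.camera('side').astype(int); b=a[200:255,270:320]
    m=(b.min(2)>130)&(b.max(2)-b.min(2)<50); ys,xs=np.where(m); 
    o=(a[...,0]>150)&(a[...,1]<120)&(a[...,2]<60); o[:, :260]=0;o[:,320:]=0;o[:190]=0;o[230:]=0; yo,xo=np.where(o)
    return m.sum(),(270+xs.mean()).round(2),(200+ys.mean()).round(2),o.sum(),xo.max(),yo.max()
for i in range(40):
    r=mk(); bot.get_obs()
    if i%4==0: print(*r)
snap('side','s4')
E
```

```text
t 21.35 tcp [0.5166 0.0287 0.1731] phi -173.63 w 60.4 F [-0.9 -0.7 -0.2]
248 298.01 229.44 27 305 217
247 298.02 229.41 28 306 217
248 298.0 229.4 27 305 217
248 298.01 229.44 28 306 217
248 298.01 229.44 28 306 217
248 298.01 229.44 27 305 217
248 298.01 229.44 28 306 217
247 298.0 229.41 28 306 217
248 298.01 229.44 28 305 217
248 298.01 229.44 28 306 217
```

White has hung still for over 2 s. I'll regrip, lift and back off.

Request:
drive_tool(
  rows=[
    {"dx": 0, "dy": 0, "dz": 0, "wx": 0, "wy": 0, "wz": 0, "hand": 3},
    {"dx": 0, "dy": 0, "dz": 0, "wx": 0, "wy": 0, "wz": 0, "hand": 3},
    {"dx": 0, "dy": 0, "dz": 0, "wx": 0, "wy": 0, "wz": 0, "hand": 3},
    {"dx": 0, "dy": 0, "dz": 0, "wx": 0, "wy": 0, "wz": 0, "hand": 3},
    {"dx": 0, "dy": 0, "dz": 0, "wx": 0, "wy": 0, "wz": 0, "hand": 3},
    {"dx": 0, "dy": 0, "dz": 0, "wx": 0, "wy": 0, "wz": 0, "hand": 3},
    {"dx": 0, "dy": 0, "dz": -0.15, "wx": 0, "wy": 0, "wz": 0, "hand": 3},
    {"dx": 0, "dy": 0, "dz": -0.3, "wx": 0, "wy": 0, "wz": 0, "hand": 3},
    {"dx": 0, "dy": 0, "dz": -0.45, "wx": 0, "wy": 0, "wz": 0, "hand": 3},
    {"dx": 0, "dy": 0, "dz": -0.6, "wx": 0, "wy": 0, "wz": 0, "hand": 3},
    {"dx": 0.1, "dy": 0, "dz": -0.6, "wx": 0, "wy": 0, "wz": 0, "hand": 3},
    {"dx": 0.3, "dy": 0, "dz": -0.6, "wx": 0, "wy": 0, "wz": 0, "hand": 3},
    {"dx": 0.5, "dy": 0, "dz": -0.6, "wx": 0, "wy": 0, "wz": 0, "hand": 3},
    {"dx": 0.7, "dy": 0, "dz": -0.6, "wx": 0, "wy": 0, "wz": 0, "hand": 3},
    {"dx": 0.9, "dy": 0, "dz": -0.6, "wx": 0, "wy": 0, "wz": 0, "hand": 3},
    {"dx": 1.1, "dy": 0, "dz": -0.6, "wx": 0, "wy": 0, "wz": 0, "hand": 3},
    {"dx": 1.3, "dy": 0, "dz": -0.6, "wx": 0, "wy": 0, "wz": 0, "hand": 3},
    {"dx": 1.4, "dy": 0, "dz": -0.6, "wx": 0, "wy": 0, "wz": 0, "hand": 3},
    {"dx": 1.4, "dy": 0, "dz": -0.6, "wx": 0, "wy": 0, "wz": 0, "hand": 3},
  ],
)

```text
clock: 25.3
eef_pos: [0.4465, 0.0208, 0.2036]
tool_rot: [-0.055, 0.998, 0.001, -0.002]
ft_force: [0.5, 0.1, -1.4]
grip_width: 0.0104
grasp_force: 60.4
```

```bash
python3 - <<'E'
from h import *
plan((.53,.40,.24,-173.6),(.53,.40,.116,-173.6)); snap('side','s5')
a=cv2.imread('pics/s5.png');b=cv2.imread('pics/s4.png')
cv2.imwrite('pics/s45.png',np.hstack([cv2.resize(a[175:265,235:345],(400,328),interpolation=2),cv2.resize(b[175:265,235:345],(400,328),interpolation=2)]))
print([(e['score'],e['extent']) for e in bot.look_for('side','tin_white')])
E
```

```text
t 25.3 tcp [0.4465 0.0208 0.2036] phi -173.64 w 10.4 F [ 0.5  0.1 -1.4]
(0.53, 0.4, 0.24, -173.6) d [-2.496  7.354 -0.729] w [ 0.02 -0.05 -0.01]
(0.53, 0.4, 0.116, -173.6) d [-2.507  7.35   1.751] w [ 0.02 -0.05 -0.01]
[(0.96, [323.1, 234.7, 21.9, 36.4])]
```

View pics/s45.png

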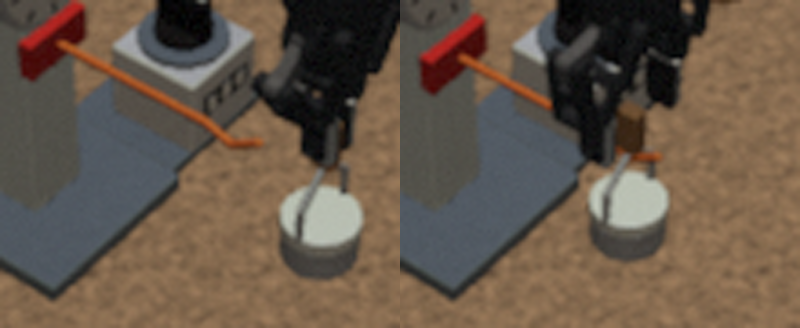

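White is off the hook and held (left half). The hook is free again at (232,140) in the crop. On to the board.

Request:
drive_tool(
  rows=[
    {"dx": 0, "dy": 0.3, "dz": -0.3, "wx": 0, "wy": 0, "wz": 0, "hand": 3},
    {"dx": -0.2, "dy": 0.9, "dz": -0.6, "wx": 0, "wy": 0, "wz": 0, "hand": 3},
    {"dx": -0.5, "dy": 1.5, "dz": -0.73, "wx": 0, "wy": 0, "wz": 0, "hand": 3},
    {"dx": -0.7, "dy": 2.1, "dz": -0.73, "wx": 0, "wy": 0, "wz": 0, "hand": 3},
    {"dx": -0.9, "dy": 2.7, "dz": -0.73, "wx": 0, "wy": 0, "wz": 0, "hand": 3},
    {"dx": -1.1, "dy": 3.3, "dz": -0.73, "wx": 0, "wy": 0, "wz": 0, "hand": 3},
    {"dx": -1.3, "dy": 3.9, "dz": -0.73, "wx": 0, "wy": 0, "wz": 0, "hand": 3},
    {"dx": -1.5, "dy": 4.5, "dz": -0.73, "wx": 0, "wy": 0, "wz": 0, "hand": 3},
    {"dx": -1.7, "dy": 5.1, "dz": -0.73, "wx": 0, "wy": 0, "wz": 0, "hand": 3},
    {"dx": -1.9, "dy": 5.7, "dz": -0.73, "wx": 0, "wy": 0, "wz": 0, "hand": 3},
    {"dx": -2.1, "dy": 6.3, "dz": -0.73, "wx": 0, "wy": 0, "wz": 0, "hand": 3},
    {"dx": -2.3, "dy": 6.9, "dz": -0.4, "wx": 0, "wy": 0, "wz": 0, "hand": 3},
    {"dx": -2.5, "dy": 7.35, "dz": 0, "wx": 0.02, "wy": -0.05, "wz": 0, "hand": 3},
    {"dx": -2.5, "dy": 7.35, "dz": 0.5, "wx": 0.02, "wy": -0.05, "wz": 0, "hand": 3},
    {"dx": -2.5, "dy": 7.35, "dz": 1.0, "wx": 0.02, "wy": -0.05, "wz": 0, "hand": 3},
    {"dx": -2.5, "dy": 7.35, "dz": 1.4, "wx": 0.02, "wy": -0.05, "wz": 0, "hand": 3},
    {"dx": -2.5, "dy": 7.35, "dz": 1.6, "wx": 0.02, "wy": -0.05, "wz": 0, "hand": 3},
    {"dx": -2.5, "dy": 7.35, "dz": 1.72, "wx": 0.02, "wy": -0.05, "wz": 0, "hand": 3},
    {"dx": -2.5, "dy": 7.35, "dz": 1.72, "wx": 0.02, "wy": -0.05, "wz": 0, "hand": 3},
  ],
)

```text
clock: 27.3
eef_pos: [0.531, 0.4003, 0.1189]
tool_rot: [-0.055, 0.998, 0.0, 0.001]
ft_force: [-0.8, -1.4, -0.1]
grip_width: 0.0104
grasp_force: 60.9
```

```bash
python3 - <<'E'
from h import *
plan(); C=cam('side'); bot.camera('side')
print([(e['score'],e['extent']) for e in bot.look_for('side','tin_white')], proj(C,[.53,.40,.045]))
plan();bot.camera('side');plan()
E
```

```text
t 27.3 tcp [0.531  0.4003 0.1189] phi -173.64 w 10.4 F [-0.8 -1.4 -0.1]
[(0.92, [169.8, 336.2, 24.3, 44.2])] [170.64956857 337.75915316]
t 27.4 tcp [0.5311 0.4003 0.1189] phi -173.65 w 10.9 F [-0.7 -1.7  3.1]
t 27.45 tcp [0.5311 0.4003 0.1189] phi -173.65 w 10.6 F [-0.2 -1.8  5. ]
```

Request:
drive_tool(
  rows=[
    {"dx": 0, "dy": 0, "dz": 0, "wx": 0, "wy": 0, "wz": 0, "hand": 50},
    {"dx": 0, "dy": 0, "dz": 0, "wx": 0, "wy": 0, "wz": 0, "hand": 50},
    {"dx": 0, "dy": 0, "dz": 0, "wx": 0, "wy": 0, "wz": 0, "hand": 50},
    {"dx": 0, "dy": 0, "dz": 0, "wx": 0, "wy": 0, "wz": 0, "hand": 50},
    {"dx": 0, "dy": 0, "dz": -0.3, "wx": 0, "wy": 0, "wz": 0, "hand": 50},
    {"dx": 0, "dy": 0, "dz": -0.9, "wx": 0, "wy": 0, "wz": 0, "hand": 50},
    {"dx": 0, "dy": 0, "dz": -1.6, "wx": 0, "wy": 0, "wz": 0, "hand": 50},
    {"dx": 0, "dy": 0, "dz": -2.5, "wx": 0, "wy": 0, "wz": 0, "hand": 50},
    {"dx": 0, "dy": 0, "dz": -2.5, "wx": 0, "wy": 0, "wz": 0, "hand": 50},
  ],
)

```text
clock: 28.35
eef_pos: [0.5328, 0.4021, 0.2504]
tool_rot: [-0.056, 0.998, 0.004, 0.006]
ft_force: [0.5, 0.5, 1.0]
grip_width: 0.0501
grasp_force: 0.0
```

```bash
python3 - <<'E'
from h import *
bot.camera('side')
print([(e['score'],e['extent']) for t in('tin_white','tin_red') for e in bot.look_for('side',t)])
plan((.40,.15,.26,-193.6),(.433,-.262,.25,-213))
E
```

```text
[(0.77, [170.9, 333.6, 23.0, 46.5]), (0.42, [386.7, 215.7, 5.6, 12.0]), (0.2, [323.4, 158.0, 21.9, 33.6])]
t 28.5 tcp [0.5303 0.4001 0.2421] phi -173.63 w 49.9 F [ 0.2 -0.3 -1.2]
(0.4, 0.15, 0.26, -193.6) d [ 3.144 -4.683 -0.356] w [-0.   -0.    3.99]
(0.433, -0.262, 0.25, -213) d [  3.402 -12.945  -0.154] w [-0.    0.    7.87]
```

Request:
drive_tool(
  rows=[
    {"dx": 3.1, "dy": -4.7, "dz": -0.36, "wx": 0, "wy": 0, "wz": 4, "hand": 50},
    {"dx": 3.1, "dy": -4.7, "dz": -0.36, "wx": 0, "wy": 0, "wz": 4, "hand": 50},
    {"dx": 3.1, "dy": -4.7, "dz": -0.36, "wx": 0, "wy": 0, "wz": 4, "hand": 50},
    {"dx": 3.1, "dy": -4.7, "dz": -0.36, "wx": 0, "wy": 0, "wz": 4, "hand": 50},
    {"dx": 3.1, "dy": -4.7, "dz": -0.36, "wx": 0, "wy": 0, "wz": 4, "hand": 50},
    {"dx": 3.1, "dy": -4.7, "dz": -0.36, "wx": 0, "wy": 0, "wz": 4, "hand": 50},
    {"dx": 3.1, "dy": -4.7, "dz": -0.36, "wx": 0, "wy": 0, "wz": 4, "hand": 50},
    {"dx": 3.4, "dy": -12.95, "dz": -0.15, "wx": 0, "wy": 0, "wz": 7.9, "hand": 50},
    {"dx": 3.4, "dy": -12.95, "dz": -0.15, "wx": 0, "wy": 0, "wz": 7.9, "hand": 50},
    {"dx": 3.4, "dy": -12.95, "dz": -0.15, "wx": 0, "wy": 0, "wz": 7.9, "hand": 50},
    {"dx": 3.4, "dy": -12.95, "dz": -0.15, "wx": 0, "wy": 0, "wz": 7.9, "hand": 50},
    {"dx": 3.4, "dy": -12.95, "dz": -0.15, "wx": 0, "wy": 0, "wz": 7.9, "hand": 50},
    {"dx": 3.4, "dy": -12.95, "dz": -0.15, "wx": 0, "wy": 0, "wz": 7.9, "hand": 50},
    {"dx": 3.4, "dy": -12.95, "dz": -0.15, "wx": 0, "wy": 0, "wz": 7.9, "hand": 50},
    {"dx": 3.4, "dy": -12.95, "dz": -0.15, "wx": 0, "wy": 0, "wz": 7.9, "hand": 50},
    {"dx": 3.4, "dy": -12.95, "dz": -0.15, "wx": 0, "wy": 0, "wz": 7.9, "hand": 50},
    {"dx": 3.4, "dy": -12.95, "dz": -0.15, "wx": 0, "wy": 0, "wz": 7.9, "hand": 50},
    {"dx": 3.4, "dy": -12.95, "dz": -0.15, "wx": 0, "wy": 0, "wz": 7.9, "hand": 50},
    {"dx": 3.4, "dy": -12.95, "dz": -0.15, "wx": 0, "wy": 0, "wz": 7.9, "hand": 50},
  ],
)

```text
clock: 30.4
eef_pos: [0.4332, -0.2605, 0.2497]
tool_rot: [0.284, 0.959, 0.0, -0.001]
ft_force: [0.7, -0.0, 0.2]
grip_width: 0.05
grasp_force: 0.0
```

```bash
python3 - <<'E'
from h import *
np.set_printoptions(precision=4,suppress=True)
plan(); C=cam('wrist'); snap('wrist','w8')
print([(e['score'],e['extent']) for e in bot.look_for('wrist','tin_red')])
im=cv2.imread('pics/w8.png').astype(int); b,g,r=im[...,0],im[...,1],im[...,2]
m=((r>150)&(g<60)&(b<70)).astype(np.uint8); c=max(cv2.findContours(m,0,2)[0],key=cv2.contourArea)
h=cv2.convexHull(c); e=cv2.fitEllipse(h); print('lid',e, at_z(C,*e[0],.046))
hm=cv2.fillConvexPoly(np.zeros_like(m),h,1)&(1-m); n,l,s,cc=cv2.connectedComponentsWithStats(hm)
for i in range(1,n):
    if s[i,4]>15: print(s[i],cc[i],im[l==i].mean(0))
E
```

```text
t 30.4 tcp [ 0.4332 -0.2605  0.2497] phi 146.99 w 50.0 F [ 0.7 -0.   0.2]
[]Traceback (most recent call last):
  File "<stdin>", line 7, in <module>
cv2.error: OpenCV(4.12.0) /io/opencv/modules/imgproc/src/shapedescr.cpp:361: error: (-201:Incorrect size of input array) There should be at least 5 points to fit the ellipse in function 'fitEllipseNoDirect'
```

```bash
python3 - <<'E'
from h import *
np.set_printoptions(precision=4,suppress=True)
for n in('scene','side','wrist'):
    a=bot.camera(n).astype(int); C=cam(n); r,g,b=a[...,0],a[...,1],a[...,2]
    m=((r>90)&(g<0.35*r)&(b<0.4*r)).astype(np.uint8); k,l,s,c=cv2.connectedComponentsWithStats(m)
    print(n,[(e['score'],np.round(e['extent'],1)) for e in bot.look_for(n,'tin_red')[:3]])
    for i in range(1,k):
        if s[i,4]>60: print(' ',s[i],c[i].round(1),at_z(C,*c[i],.046)[:2])
snap('scene','sc2');snap('side','sd2')
E
```

```text
scene [(0.66, array([185.6, 186.4,  29.5,  46.6])), (0.16, array([146.3, 267.3,  42. ,  49.6]))]
  [ 14 123  15  16 123] [ 21.7 130.9] [ 0.1912 -0.8286]
  [172 183  26  17 304] [183.8 191.7] [ 0.4412 -0.2726]
  [ 15 216  14  11 108] [ 21.3 220.9] [ 0.5799 -0.6178]
  [ 15 234  15  11 124] [ 22.  238.8] [ 0.638  -0.5843]
side [(0.64, array([396.9, 200.4,  27.9,  45.8]))]
  [333  70  14  13  77] [339.4  76.2] [ 0.9615 -0.6603]
  [241 176  17  13  69] [249.  181.9] [ 0.7736 -0.0517]
  [386 194  25  18 316] [398.4 203.1] [ 0.4312 -0.2668]
  [ 19 256  13  11 108] [ 25.1 261. ] [0.9487 0.5184]
  [ 27 273  13  12 124] [ 33.1 278.5] [0.8847 0.5301]
  [  0 290   7  12  64] [  2.4 295.2] [0.8904 0.6044]
  [ 11 290  13  13 131] [ 17.2 295.9] [0.8641 0.5807]
wrist [(0.88, array([271.6, 189.8,  60.6,  65.2]))]
  [252 163  44  17  76] [277.3 167.6] [ 0.417  -0.2508]
  [276 181  22  37 269] [286.6 203.5] [ 0.4577 -0.2643]
  [245 202  16  15 123] [253.7 208. ] [ 0.4415 -0.2993]
```

```bash
python3 - <<'E'
from h import *
np.set_printoptions(precision=4,suppress=True)
C=cam('wrist'); a=bot.camera('wrist').astype(int); r,g,b=a[...,0],a[...,1],a[...,2]
m=((r>70)&(g<0.4*r)&(b<0.45*r)).astype(np.uint8); m[:150]=0;m[230:]=0;m[:,:230]=0;m[:,320:]=0
h=cv2.convexHull(np.argwhere(m)[:,::-1].astype(np.int32)); e=cv2.fitEllipse(h); print(e,at_z(C,*e[0],.046))
# feature colours: wood vs grey wire within the lid ellipse
hm=cv2.fillConvexPoly(np.zeros_like(m),h,1)&(1-m)
sat=a.max(2)-a.min(2); lum=a.mean(2)
for nm,q in(('grey',hm*(sat<35)*(lum>60)),('wood',(sat>=20)*(lum<90)*(r<g*2.2)*(r>g*1.2))):
    q=q.astype(np.uint8); q[:160]=0;q[235:]=0;q[:,:235]=0;q[:,310:]=0
    n,l,s,c=cv2.connectedComponentsWithStats(q)
    for i in range(1,n):
        if s[i,4]>6: print(nm,s[i],c[i].round(1),at_z(C,*c[i],.046)[:2],at_z(C,*c[i],.124)[:2])
np.save('pics/w9.npy',a.astype(np.uint8))
E
```

```text
((270.4801025390625, 190.33934020996094), (56.59262466430664, 57.04453659057617), 172.6676788330078) [ 0.4343 -0.2718  0.046 ]
grey [246 192  19  11  69] [254.3 198.3] [ 0.432  -0.2925] [ 0.4182 -0.2762]
grey [274 192  20  11  72] [284.6 198.4] [ 0.451  -0.2635] [ 0.4328 -0.254 ]
wood [256 161  36  10  40] [274.4 163.3] [ 0.411  -0.2512] [ 0.4021 -0.2446]
wood [263 196  12   9  89] [269.  200.5] [ 0.4434 -0.2798] [ 0.4269 -0.2665]
```

```bash
python3 -c "
from h import *
plan((.4347,-.2722,.107,147))"
```

```text
t 30.95 tcp [ 0.4331 -0.2622  0.2502] phi 146.87 w 49.9 F [-0.1 -0.   1. ]
(0.4347, -0.2722, 0.107, 147) d [-0.135 -0.149  2.864] w [-0.    0.   -0.03]
```

Request:
drive_tool(
  rows=[
    {"dx": -0.13, "dy": -0.15, "dz": 0.6, "wx": 0, "wy": 0, "wz": 0, "hand": 50},
    {"dx": -0.13, "dy": -0.15, "dz": 1.2, "wx": 0, "wy": 0, "wz": 0, "hand": 50},
    {"dx": -0.13, "dy": -0.15, "dz": 1.8, "wx": 0, "wy": 0, "wz": 0, "hand": 50},
    {"dx": -0.13, "dy": -0.15, "dz": 2.4, "wx": 0, "wy": 0, "wz": 0, "hand": 50},
    {"dx": -0.13, "dy": -0.15, "dz": 2.7, "wx": 0, "wy": 0, "wz": 0, "hand": 50},
    {"dx": -0.13, "dy": -0.15, "dz": 2.86, "wx": 0, "wy": 0, "wz": 0, "hand": 50},
    {"dx": -0.13, "dy": -0.15, "dz": 2.86, "wx": 0, "wy": 0, "wz": 0, "hand": 50},
    {"dx": -0.13, "dy": -0.15, "dz": 2.86, "wx": 0, "wy": 0, "wz": 0, "hand": 3},
    {"dx": -0.13, "dy": -0.15, "dz": 2.86, "wx": 0, "wy": 0, "wz": 0, "hand": 3},
    {"dx": -0.13, "dy": -0.15, "dz": 2.86, "wx": 0, "wy": 0, "wz": 0, "hand": 3},
    {"dx": -0.13, "dy": -0.15, "dz": 2.86, "wx": 0, "wy": 0, "wz": 0, "hand": 3},
    {"dx": -0.13, "dy": -0.15, "dz": 2.86, "wx": 0, "wy": 0, "wz": 0, "hand": 3},
    {"dx": -0.13, "dy": -0.15, "dz": 2.86, "wx": 0, "wy": 0, "wz": 0, "hand": 3},
    {"dx": -0.13, "dy": -0.15, "dz": 2.86, "wx": 0, "wy": 0, "wz": 0, "hand": 3},
  ],
)

```text
clock: 32.35
eef_pos: [0.4356, -0.2729, 0.1085]
tool_rot: [0.285, 0.958, -0.001, 0.002]
ft_force: [0.2, -0.4, 5.7]
grip_width: 0.0104
grasp_force: 59.8
```

```bash
python3 -c "
from h import *
plan((.4537,.0221,.215,186.4))"
```

```text
t 32.35 tcp [ 0.4356 -0.2729  0.1085] phi 146.87 w 10.4 F [ 0.2 -0.4  5.7]
(0.4537, 0.0221, 0.215, 186.4) d [ 2.913  5.138 -2.142] w [-0.02  0.04 -7.91]
```

Request:
drive_tool(
  rows=[
    {"dx": 0, "dy": 0, "dz": -0.3, "wx": 0, "wy": 0, "wz": 0, "hand": 3},
    {"dx": 0, "dy": 0, "dz": -0.7, "wx": 0, "wy": 0, "wz": 0, "hand": 3},
    {"dx": 0, "dy": 0, "dz": -1.2, "wx": 0, "wy": 0, "wz": 0, "hand": 3},
    {"dx": 0.1, "dy": 0.2, "dz": -1.6, "wx": 0, "wy": 0, "wz": 0, "hand": 3},
    {"dx": 0.3, "dy": 0.5, "dz": -1.88, "wx": 0, "wy": 0, "wz": -0.6, "hand": 3},
    {"dx": 0.5, "dy": 0.9, "dz": -1.88, "wx": 0, "wy": 0, "wz": -1.4, "hand": 3},
    {"dx": 0.75, "dy": 1.3, "dz": -1.88, "wx": 0, "wy": 0, "wz": -2.1, "hand": 3},
    {"dx": 1.0, "dy": 1.75, "dz": -1.88, "wx": 0, "wy": 0, "wz": -2.8, "hand": 3},
    {"dx": 1.25, "dy": 2.2, "dz": -1.88, "wx": 0, "wy": 0, "wz": -3.5, "hand": 3},
    {"dx": 1.5, "dy": 2.65, "dz": -1.88, "wx": 0, "wy": 0, "wz": -4.2, "hand": 3},
    {"dx": 1.75, "dy": 3.1, "dz": -1.88, "wx": 0, "wy": 0, "wz": -4.9, "hand": 3},
    {"dx": 2.0, "dy": 3.55, "dz": -1.88, "wx": 0, "wy": 0, "wz": -5.6, "hand": 3},
    {"dx": 2.25, "dy": 4.0, "dz": -1.88, "wx": 0, "wy": 0, "wz": -6.3, "hand": 3},
    {"dx": 2.5, "dy": 4.4, "dz": -1.88, "wx": 0, "wy": 0, "wz": -7, "hand": 3},
    {"dx": 2.7, "dy": 4.8, "dz": -1.88, "wx": 0, "wy": 0, "wz": -7.5, "hand": 3},
    {"dx": 2.91, "dy": 5.14, "dz": -1.88, "wx": 0, "wy": 0.04, "wz": -7.9, "hand": 3},
    {"dx": 2.91, "dy": 5.14, "dz": -1.88, "wx": 0, "wy": 0.04, "wz": -7.9, "hand": 3},
    {"dx": 2.91, "dy": 5.14, "dz": -1.88, "wx": 0, "wy": 0.04, "wz": -7.9, "hand": 3},
  ],
)

```text
clock: 34.15
eef_pos: [0.4523, 0.0227, 0.2002]
tool_rot: [-0.056, 0.998, 0.0, -0.003]
ft_force: [-0.1, -0.3, -2.9]
grip_width: 0.0109
grasp_force: 58.8
```

```bash
python3 - <<'E'
from h import *
np.set_printoptions(precision=4,suppress=True)
plan((.5167,.0287,.2022,186.4)); a=bot.camera('side'); C=cam('side'); A=a.astype(int); r,g,b=A[...,0],A[...,1],A[...,2]
print([(e['score'],np.round(e['extent'],1)) for e in bot.look_for('side','tin_red')[:2]])
m=((r>70)&(g<0.35*r)&(b<0.4*r)).astype(np.uint8); m[:205]=0;m[260:]=0;m[:,:290]=0;m[:,350:]=0
h=cv2.convexHull(np.argwhere(m)[:,::-1].astype(np.int32)); e=cv2.fitEllipse(h);p=np.array(bot.get_obs()['eef_pos'])
print(e,at_z(C,*e[0],p[2]-.0185-.044),p, 'expect',proj(C,p-[0,0,.0625]))
cv2.imwrite('pics/s6.png',cv2.resize(a[175:265,240:350],(733,600),interpolation=2)[:,:,::-1])
E
```

```text
t 34.15 tcp [0.4523 0.0227 0.2002] phi -173.59 w 10.9 F [-0.1 -0.3 -2.9]
(0.5167, 0.0287, 0.2022, 186.4) d [-1.293 -0.025 -0.046] w [ 0.   -0.06  0.  ]
[(0.59, array([320.8, 239.4,  28.9,  34.2]))]
((320.7810363769531, 234.4018096923828), (23.308000564575195, 29.498132705688477), 94.32411193847656) [0.4477 0.0289 0.138 ] [0.4526 0.0221 0.2005] expect [321.1628 231.7293]
```

Request:
drive_tool(
  rows=[
    {"dx": -0.15, "dy": 0, "dz": -0.05, "wx": 0, "wy": -0.06, "wz": 0, "hand": 3},
    {"dx": -0.3, "dy": 0, "dz": -0.05, "wx": 0, "wy": -0.06, "wz": 0, "hand": 3},
    {"dx": -0.45, "dy": 0, "dz": -0.05, "wx": 0, "wy": -0.06, "wz": 0, "hand": 3},
    {"dx": -0.6, "dy": -0.01, "dz": -0.05, "wx": 0, "wy": -0.06, "wz": 0, "hand": 3},
    {"dx": -0.75, "dy": -0.01, "dz": -0.05, "wx": 0, "wy": -0.06, "wz": 0, "hand": 3},
    {"dx": -0.9, "dy": -0.02, "dz": -0.05, "wx": 0, "wy": -0.06, "wz": 0, "hand": 3},
    {"dx": -1.05, "dy": -0.02, "dz": -0.05, "wx": 0, "wy": -0.06, "wz": 0, "hand": 3},
    {"dx": -1.2, "dy": -0.02, "dz": -0.05, "wx": 0, "wy": -0.06, "wz": 0, "hand": 3},
    {"dx": -1.29, "dy": -0.02, "dz": -0.05, "wx": 0, "wy": -0.06, "wz": 0, "hand": 3},
    {"dx": -1.29, "dy": -0.02, "dz": 0.05, "wx": 0, "wy": -0.06, "wz": 0, "hand": 3},
    {"dx": -1.29, "dy": -0.02, "dz": 0.15, "wx": 0, "wy": -0.06, "wz": 0, "hand": 3},
    {"dx": -1.29, "dy": -0.02, "dz": 0.25, "wx": 0, "wy": -0.06, "wz": 0, "hand": 3},
    {"dx": -1.29, "dy": -0.02, "dz": 0.35, "wx": 0, "wy": -0.06, "wz": 0, "hand": 3},
    {"dx": -1.29, "dy": -0.02, "dz": 0.45, "wx": 0, "wy": -0.06, "wz": 0, "hand": 3},
    {"dx": -1.29, "dy": -0.02, "dz": 0.55, "wx": 0, "wy": -0.06, "wz": 0, "hand": 3},
    {"dx": -1.29, "dy": -0.02, "dz": 0.65, "wx": 0, "wy": -0.06, "wz": 0, "hand": 3},
    {"dx": -1.29, "dy": -0.02, "dz": 0.75, "wx": 0, "wy": -0.06, "wz": 0, "hand": 3},
    {"dx": -1.29, "dy": -0.02, "dz": 0.8, "wx": 0, "wy": -0.06, "wz": 0, "hand": 3},
    {"dx": -1.29, "dy": -0.02, "dz": 0.8, "wx": 0, "wy": -0.06, "wz": 0, "hand": 3},
  ],
)

```text
clock: 36.15
eef_pos: [0.5171, 0.0286, 0.1606]
tool_rot: [-0.055, 0.998, 0.0, 0.001]
ft_force: [-1.2, -1.2, -0.2]
grip_width: 0.011
grasp_force: 59.2
```

```bash
cat >> h.py <<'E'
def redlid(n='side',box=(205,265,270,350)):
    a=bot.camera(n); A=a.astype(int); r,g,b=A[...,0],A[...,1],A[...,2]
    m=((r>70)&(g<0.35*r)&(b<0.4*r)).astype(np.uint8); q=np.zeros_like(m); q[box[0]:box[1],box[2]:box[3]]=m[box[0]:box[1],box[2]:box[3]]
    h=cv2.convexHull(np.argwhere(q)[:,::-1].astype(np.int32)); e=cv2.fitEllipse(h)
    return a,q.sum(),np.round(e[0],2),np.round(e[1],1)
E
python3 - <<'E'
from h import *
plan(); a,*e=redlid(); print(e); plan(); bot.camera('side'); plan()
s=lambda i:cv2.resize(i[175:275,240:340],(400,400),interpolation=2)
cv2.imwrite('pics/s7.png',s(a)[:,:,::-1])
A=a.astype(int); o=(A[...,0]>150)&(A[...,1]<130)&(A[...,1]>60)&(A[...,2]<70); o[:, :235]=0;o[:,320:]=0;o[:170]=0;o[240:]=0
ys,xs=np.where(o); print(len(xs),[(x,ys[xs==x].mean()) for x in sorted(set(xs))][::6])
E
```

```text
t 36.15 tcp [0.5171 0.0286 0.1606] phi -173.64 w 11.0 F [-1.2 -1.2 -0.2]
[np.uint64(452), array([297.56, 233.24]), array([22.7, 27.8])]
t 36.2 tcp [0.5171 0.0286 0.1608] phi -173.64 w 10.6 F [-1.7 -2.1 -0.1]
t 36.25 tcp [0.5171 0.0286 0.1609] phi -173.64 w 10.9 F [-1.8 -1.6  0.1]
81 [(np.int64(252), np.float64(193.0)), (np.int64(258), np.float64(196.0)), (np.int64(264), np.float64(199.5)), (np.int64(270), np.float64(203.0)), (np.int64(276), np.float64(206.0)), (np.int64(282), np.float64(209.5)), (np.int64(288), np.float64(212.5)), (np.int64(307), np.float64(225.0))]
```

The load has transferred: Fz went from −2.9 to about 0, and the hook tip dropped from row 214 to 225. I'll release and wait.

Request:
drive_tool(
  rows=[
    {"dx": 0, "dy": 0, "dz": 0, "wx": 0, "wy": 0, "wz": 0, "hand": 60},
    {"dx": 0, "dy": 0, "dz": 0, "wx": 0, "wy": 0, "wz": 0, "hand": 60},
    {"dx": 0, "dy": 0, "dz": 0, "wx": 0, "wy": 0, "wz": 0, "hand": 60},
    {"dx": 0, "dy": 0, "dz": 0, "wx": 0, "wy": 0, "wz": 0, "hand": 60},
    {"dx": 0, "dy": 0, "dz": 0, "wx": 0, "wy": 0, "wz": 0, "hand": 60},
    {"dx": 0, "dy": 0, "dz": 0, "wx": 0, "wy": 0, "wz": 0, "hand": 60},
    {"dx": 0, "dy": 0, "dz": 0, "wx": 0, "wy": 0, "wz": 0, "hand": 60},
    {"dx": 0, "dy": 0, "dz": 0, "wx": 0, "wy": 0, "wz": 0, "hand": 60},
    {"dx": 0, "dy": 0, "dz": 0, "wx": 0, "wy": 0, "wz": 0, "hand": 60},
    {"dx": 0, "dy": 0, "dz": 0, "wx": 0, "wy": 0, "wz": 0, "hand": 60},
    {"dx": 0, "dy": 0, "dz": 0, "wx": 0, "wy": 0, "wz": 0, "hand": 60},
    {"dx": 0, "dy": 0, "dz": 0, "wx": 0, "wy": 0, "wz": 0, "hand": 60},
    {"dx": 0, "dy": 0, "dz": 0, "wx": 0, "wy": 0, "wz": 0, "hand": 60},
    {"dx": 0, "dy": 0, "dz": 0, "wx": 0, "wy": 0, "wz": 0, "hand": 60},
    {"dx": 0, "dy": 0, "dz": 0, "wx": 0, "wy": 0, "wz": 0, "hand": 60},
    {"dx": 0, "dy": 0, "dz": 0, "wx": 0, "wy": 0, "wz": 0, "hand": 60},
    {"dx": 0, "dy": 0, "dz": 0, "wx": 0, "wy": 0, "wz": 0, "hand": 60},
    {"dx": 0, "dy": 0, "dz": 0, "wx": 0, "wy": 0, "wz": 0, "hand": 60},
    {"dx": 0, "dy": 0, "dz": 0, "wx": 0, "wy": 0, "wz": 0, "hand": 60},
    {"dx": 0, "dy": 0, "dz": 0, "wx": 0, "wy": 0, "wz": 0, "hand": 60},
  ],
)

```text
clock: 38.25
eef_pos: [0.5172, 0.0288, 0.1608]
tool_rot: [-0.056, 0.998, 0.0, 0.001]
ft_force: [0.9, 0.2, -0.7]
grip_width: 0.06
grasp_force: 0.0
```

```bash
python3 - <<'E'
from h import *
plan()
for i in range(40):
    a,*e=redlid()
    if i%5==0: print(e)
plan(); cv2.imwrite('pics/s8.png',a[:,:,::-1])
for t in('tin_white','tin_red'): print([(e['score'],np.round(e['extent'],1)) for e in bot.look_for('side',t)[:1]])
E
```

```text
t 38.25 tcp [0.5172 0.0288 0.1608] phi -173.63 w 60.0 F [ 0.9  0.2 -0.7]
[np.uint64(444), array([297.76, 234.79]), array([22.2, 28.1])]
[np.uint64(443), array([297.74, 234.77]), array([22.3, 27.9])]
[np.uint64(441), array([297.75, 234.75]), array([22.1, 27.9])]
[np.uint64(441), array([297.72, 234.64]), array([22.7, 27.6])]
[np.uint64(442), array([297.75, 234.75]), array([22.1, 27.9])]
[np.uint64(445), array([297.76, 234.79]), array([22.2, 28.1])]
[np.uint64(445), array([297.73, 234.63]), array([22.6, 27.8])]
[np.uint64(443), array([297.72, 234.8 ]), array([22.2, 27.9])]
t 40.25 tcp [0.5172 0.0288 0.1608] phi -173.64 w 59.7 F [-1.1  0.7 -0.3]
[(0.57, array([169.1, 333.4,  24.6,  47. ]))]
[(0.6, array([296.5, 230.9,  25.2,  50.5]))]
```

Red hangs still over 2 s. I'll regrip, lift and retreat.

Request:
drive_tool(
  rows=[
    {"dx": 0, "dy": 0, "dz": 0.05, "wx": 0, "wy": 0, "wz": 0, "hand": 60},
    {"dx": 0, "dy": 0, "dz": 0.05, "wx": 0, "wy": 0, "wz": 0, "hand": 3},
    {"dx": 0, "dy": 0, "dz": 0.05, "wx": 0, "wy": 0, "wz": 0, "hand": 3},
    {"dx": 0, "dy": 0, "dz": 0.05, "wx": 0, "wy": 0, "wz": 0, "hand": 3},
    {"dx": 0, "dy": 0, "dz": 0.05, "wx": 0, "wy": 0, "wz": 0, "hand": 3},
    {"dx": 0, "dy": 0, "dz": 0.05, "wx": 0, "wy": 0, "wz": 0, "hand": 3},
    {"dx": 0, "dy": 0, "dz": -0.1, "wx": 0, "wy": 0, "wz": 0, "hand": 3},
    {"dx": 0, "dy": 0, "dz": -0.3, "wx": 0, "wy": 0, "wz": 0, "hand": 3},
    {"dx": 0, "dy": 0, "dz": -0.5, "wx": 0, "wy": 0, "wz": 0, "hand": 3},
    {"dx": 0, "dy": 0, "dz": -0.7, "wx": 0, "wy": 0, "wz": 0, "hand": 3},
    {"dx": 0, "dy": 0, "dz": -0.88, "wx": 0, "wy": 0, "wz": 0, "hand": 3},
    {"dx": 0.05, "dy": 0, "dz": -0.88, "wx": 0, "wy": 0, "wz": 0, "hand": 3},
    {"dx": 0.2, "dy": 0, "dz": -0.88, "wx": 0, "wy": 0, "wz": 0, "hand": 3},
    {"dx": 0.4, "dy": 0, "dz": -0.88, "wx": 0, "wy": 0, "wz": 0, "hand": 3},
    {"dx": 0.6, "dy": 0, "dz": -0.88, "wx": 0, "wy": 0, "wz": 0, "hand": 3},
    {"dx": 0.8, "dy": 0, "dz": -0.88, "wx": 0, "wy": 0, "wz": 0, "hand": 3},
    {"dx": 1.0, "dy": 0, "dz": -0.88, "wx": 0, "wy": 0, "wz": 0, "hand": 3},
    {"dx": 1.2, "dy": 0, "dz": -0.88, "wx": 0, "wy": 0, "wz": 0, "hand": 3},
    {"dx": 1.4, "dy": 0, "dz": -0.88, "wx": 0, "wy": 0, "wz": 0, "hand": 3},
    {"dx": 1.4, "dy": 0, "dz": -0.88, "wx": 0, "wy": 0, "wz": 0, "hand": 3},
  ],
)

```text
clock: 42.35
eef_pos: [0.4459, 0.0208, 0.2047]
tool_rot: [-0.055, 0.998, 0.0, 0.0]
ft_force: [0.7, 0.3, -3.4]
grip_width: 0.0107
grasp_force: 59.4
```

```bash
python3 - <<'E'
from h import *
a,*e=redlid(); print(e); C=cam('side'); p=np.array(bot.get_obs()['eef_pos']); print('expect',proj(C,p-[0,0,.0625]))
for t in('tin_white','tin_red'): print([(e['score'],np.round(e['extent'],1)) for e in bot.look_for('side',t)[:1]])
plan((.46,.28,.24,186.4),(.46,.28,.13,186.4))
E
```

```text
[np.uint64(485), array([323.76, 234.8 ]), array([23.2, 29.4])]
expect [323.47014526 231.36933281]
[(0.93, array([169.2, 333.9,  26.5,  45.1]))]
[(0.93, array([323.2, 237.9,  27.3,  35.7]))]
t 42.5 tcp [0.448  0.021  0.2049] phi -173.63 w 10.9 F [-0.5  0.2 -2.9]
(0.46, 0.28, 0.24, 186.4) d [-0.815  5.122 -0.696] w [ 0.01  0.03 -0.01]
(0.46, 0.28, 0.13, 186.4) d [-0.809  5.12   1.504] w [ 0.01  0.03 -0.01]
```

Request:
drive_tool(
  rows=[
    {"dx": 0, "dy": 0.2, "dz": -0.3, "wx": 0, "wy": 0, "wz": 0, "hand": 3},
    {"dx": -0.1, "dy": 0.7, "dz": -0.6, "wx": 0, "wy": 0, "wz": 0, "hand": 3},
    {"dx": -0.2, "dy": 1.2, "dz": -0.7, "wx": 0, "wy": 0, "wz": 0, "hand": 3},
    {"dx": -0.3, "dy": 1.8, "dz": -0.7, "wx": 0, "wy": 0, "wz": 0, "hand": 3},
    {"dx": -0.4, "dy": 2.4, "dz": -0.7, "wx": 0, "wy": 0, "wz": 0, "hand": 3},
    {"dx": -0.5, "dy": 3.0, "dz": -0.7, "wx": 0, "wy": 0, "wz": 0, "hand": 3},
    {"dx": -0.6, "dy": 3.6, "dz": -0.7, "wx": 0, "wy": 0, "wz": 0, "hand": 3},
    {"dx": -0.7, "dy": 4.2, "dz": -0.7, "wx": 0, "wy": 0, "wz": 0, "hand": 3},
    {"dx": -0.8, "dy": 4.7, "dz": -0.4, "wx": 0, "wy": 0, "wz": 0, "hand": 3},
    {"dx": -0.81, "dy": 5.12, "dz": 0, "wx": 0, "wy": 0, "wz": 0, "hand": 3},
    {"dx": -0.81, "dy": 5.12, "dz": 0.4, "wx": 0, "wy": 0, "wz": 0, "hand": 3},
    {"dx": -0.81, "dy": 5.12, "dz": 0.8, "wx": 0, "wy": 0, "wz": 0, "hand": 3},
    {"dx": -0.81, "dy": 5.12, "dz": 1.1, "wx": 0, "wy": 0, "wz": 0, "hand": 3},
    {"dx": -0.81, "dy": 5.12, "dz": 1.3, "wx": 0, "wy": 0, "wz": 0, "hand": 3},
    {"dx": -0.81, "dy": 5.12, "dz": 1.4, "wx": 0, "wy": 0, "wz": 0, "hand": 3},
    {"dx": -0.81, "dy": 5.12, "dz": 1.45, "wx": 0, "wy": 0, "wz": 0, "hand": 3},
    {"dx": -0.81, "dy": 5.12, "dz": 1.48, "wx": 0, "wy": 0, "wz": 0, "hand": 3},
    {"dx": -0.81, "dy": 5.12, "dz": 1.48, "wx": 0, "wy": 0, "wz": 0, "hand": 3},
  ],
)

```text
clock: 44.3
eef_pos: [0.46, 0.2801, 0.1315]
tool_rot: [-0.055, 0.998, 0.001, 0.001]
ft_force: [-1.0, 0.7, -2.8]
grip_width: 0.011
grasp_force: 59.4
```

```bash
python3 - <<'E'
from h import *
plan();bot.camera('side');plan();bot.camera('side');plan()
print([(e['score'],np.round(e['extent'],1)) for e in bot.look_for('side','tin_red')[:1]],proj(cam('side'),[.46,.28,.045]))
E
```

```text
t 44.3 tcp [0.46   0.2801 0.1315] phi -173.64 w 11.0 F [-1.   0.7 -2.8]
t 44.35 tcp [0.46   0.2802 0.1316] phi -173.64 w 11.1 F [-0.5 -0.6 -2.4]
t 44.4 tcp [0.46   0.2802 0.1316] phi -173.64 w 11.1 F [ 0.4  0.4 -2.9]
[] [235.92789888 323.1123601 ]
```

Not touching yet, so I'll go down slowly.

Request:
drive_tool(
  rows=[
    {"dx": 0, "dy": 0, "dz": 0.03, "wx": 0, "wy": 0, "wz": 0, "hand": 3},
    {"dx": 0, "dy": 0, "dz": 0.06, "wx": 0, "wy": 0, "wz": 0, "hand": 3},
    {"dx": 0, "dy": 0, "dz": 0.06, "wx": 0, "wy": 0, "wz": 0, "hand": 3},
    {"dx": 0, "dy": 0, "dz": 0.06, "wx": 0, "wy": 0, "wz": 0, "hand": 3},
  ],
)

```text
clock: 44.85
eef_pos: [0.4599, 0.2803, 0.1294]
tool_rot: [-0.056, 0.998, 0.001, 0.002]
ft_force: [-2.6, -0.8, 6.2]
grip_width: 0.0106
grasp_force: 60.6
```

Contact. Release and rise.

Request:
drive_tool(
  rows=[
    {"dx": 0, "dy": 0, "dz": 0, "wx": 0, "wy": 0, "wz": 0, "hand": 50},
    {"dx": 0, "dy": 0, "dz": 0, "wx": 0, "wy": 0, "wz": 0, "hand": 50},
    {"dx": 0, "dy": 0, "dz": 0, "wx": 0, "wy": 0, "wz": 0, "hand": 50},
    {"dx": 0, "dy": 0, "dz": 0, "wx": 0, "wy": 0, "wz": 0, "hand": 50},
    {"dx": 0, "dy": 0, "dz": -0.3, "wx": 0, "wy": 0, "wz": 0, "hand": 50},
    {"dx": 0, "dy": 0, "dz": -0.9, "wx": 0, "wy": 0, "wz": 0, "hand": 50},
    {"dx": 0, "dy": 0, "dz": -1.6, "wx": 0, "wy": 0, "wz": 0, "hand": 50},
    {"dx": 0, "dy": 0, "dz": -2.6, "wx": 0, "wy": 0, "wz": 0, "hand": 50},
    {"dx": 1.5, "dy": -2, "dz": -3, "wx": 0, "wy": 0, "wz": 0, "hand": 50},
    {"dx": 1.5, "dy": -3, "dz": -3, "wx": 0, "wy": 0, "wz": 0, "hand": 50},
    {"dx": 1.5, "dy": -4, "dz": -3, "wx": 0, "wy": 0, "wz": 0, "hand": 50},
    {"dx": 1.5, "dy": -4, "dz": -3, "wx": 0, "wy": 0, "wz": 0, "hand": 50},
    {"dx": 1.5, "dy": -4, "dz": -3, "wx": 0, "wy": 0, "wz": 0, "hand": 50},
    {"dx": 1.5, "dy": -4, "dz": -3, "wx": 0, "wy": 0, "wz": 0, "hand": 50},
  ],
)

```text
clock: 46.25
eef_pos: [0.4066, 0.0707, 0.2781]
tool_rot: [-0.053, 0.999, 0.0, 0.001]
ft_force: [-0.1, 0.1, -0.6]
grip_width: 0.0499
grasp_force: 0.0
```

```bash
python3 - <<'E'
from h import *
plan(); a=bot.camera('side')
for t in('tin_white','tin_red','counter_knob'): print([(e['score'],np.round(e['extent'],1)) for e in bot.look_for('side',t)[:1]])
b=bot.camera('scene')
cv2.imwrite('pics/end.png',np.hstack([cv2.resize(a[260:420,110:290],(450,400),interpolation=2),cv2.resize(b[140:290,220:350],(346,400),interpolation=2)])[:,:,::-1])
E
```

```text
t 46.25 tcp [0.4066 0.0707 0.2781] phi -173.89 w 49.9 F [-0.1  0.1 -0.6]
[(0.95, array([168.6, 333.5,  22.3,  46.3]))]
[(0.66, array([235.4, 320.1,  32.9,  51.1]))]
[(0.77, array([285. , 179. ,  14.4,  21. ]))]
```

View pics/end.png

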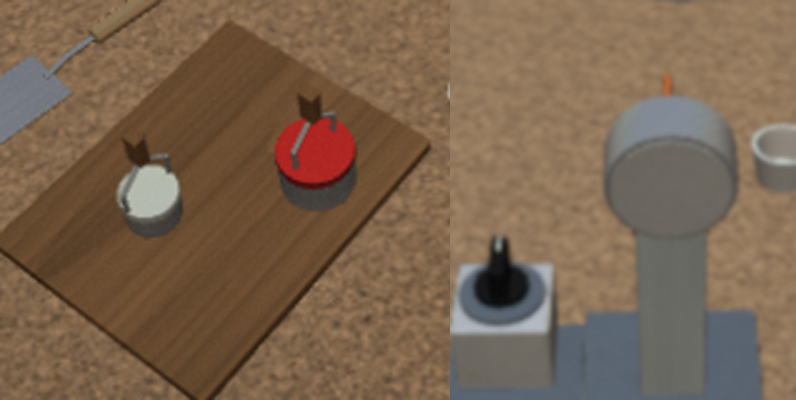

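Both tins stand upright well inside the board (white at crop 150,200, red at 315,160), the knob bar lies along the scale axis, and the hook is empty.

```bash
python3 -c "
from workcell import bot
print(bot.job_done())"
```

```text
the job is handed in; nothing more can be done
None
```

I reset the knob to its zero stop, weighed the white and then the red tin (the only two present, each hanging still for over a second), stood both upright on the board, and handed the job in at about 46 s; the hand-in gave no verdict.

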